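# Load the glue-up jig in size order and wedge it tight

## Task

Dry-fit the stepped glue-up: move the four pine blocks from the storage rack into the clamping jig, standing upright in one straight row on its centre line, shortest block against the square stop and then in order of length, so that the longest is next to the leaning cheek. Only then put the hardwood wedge, point down, into the gap left between the longest block and the leaning cheek and press it down firmly until it stops and the row is tight. Leave the battery and the marker between the boards where they are.

Things in the scene. Friction and masses are not known exactly. Their poses are not given: they have to be found in the camera images.
- block_30: plain pine block, a rounded box 28 mm thick (its own x), 30 mm long (its own y), 50 mm high, about 30 g; the shortest of the four. Origin at the centre of its underside. It starts upright in one of the rack's four block places, places shuffled.
- block_41: plain pine block, a rounded box 28 mm thick (its own x), 41 mm long (its own y), 50 mm high, about 40 g; the second shortest of the four. Origin at the centre of its underside. It starts upright in one of the rack's four block places, places shuffled.
- block_52: plain pine block, a rounded box 28 mm thick (its own x), 52 mm long (its own y), 50 mm high, about 50 g; the second longest of the four. Origin at the centre of its underside. It starts upright in one of the rack's four block places, places shuffled.
- block_63: plain pine block, a rounded box 28 mm thick (its own x), 63 mm long (its own y), 50 mm high, about 60 g; the longest of the four. Origin at the centre of its underside. It starts upright in one of the rack's four block places, places shuffled.
- wedge: dark hardwood wedge, 36 mm wide (own y), 95 mm high, 80 g; along own x 12 mm thick at the blunt point, growing evenly to 35 mm at the head, alike on both sides, so either way round fits. Origin: centre of the point's end face, z towards the head. Starts point down in the rack's pocket (walls 40 mm high); grip the free head across the 36 mm width, lift straight up.
- rack: storage rack, fixed: plywood board 250 x 90 mm, 12 mm thick, long side along own x, origin under the board's centre. Ribs 6 mm high part four block places at own x = -90, -46, -2, +42 mm (blocks stand across the rack, length along its y); the wedge pocket is at x = +93 mm.
- jig: clamping jig, fixed: plywood board 200 x 90 mm, 12 mm thick, long side along own x, origin under its centre. Square stop, 28 mm wide, 50 mm high, inner face at x = -75 mm. Opposite, a leaning cheek, 44 mm wide, 50 mm high: inner face at x = +46 mm at the board, +58 mm at its top. Sides open. Blocks go between, thickness along x, centred on y = 0; packed tight they end at x = +37 mm.
- jig_gap (a point): point on the jig's board (own x = +41.5, y = 0, z = 12 mm) in the middle of the wedge's gap: 9 mm wide here, 21 mm at block-top height when packed. The wedge pushes loosely set blocks together as it goes down, stops with its point about 12 mm above the board and its head leaning about 7 degrees with the cheek, needs 10 to 20 N, stays by friction.
- battery: 9 V block battery standing upright between rack and jig, 18 x 27 x 48 mm, loose; origin under its centre. Leave it.
- marker: felt marker lying between rack and jig, 134 mm long along its own y, 16 mm thick, loose; origin under its centre. Leave it.
Mind the look-alikes: they are no part of the job. Of the things shaped like the wedge, the dark wooden one is meant.

How it is judged:
On the way:
1. all four blocks stand in the jig in order of length, the wedge not yet in the jig (x of block_30 in the frame of jig between -0.067 and -0.047 m and y of block_30 in the frame of jig between -0.012 and 0.012 m and z of block_30 in the frame of jig between 0.008 and 0.016 m and angle between each of block_30, block_41, block_52, block_63's own z axis and vertical below 0.1 rad and angle between the x axis of each of block_30, block_41, block_52, block_63 and the x axis of jig, either way round below 0.15 rad and x of block_41 in the frame of jig between -0.039 and -0.019 m and y of block_41 in the frame of jig between -0.012 and 0.012 m and z of block_41 in the frame of jig between 0.008 and 0.016 m and x of block_52 in the frame of jig between -0.011 and 0.009 m and y of block_52 in the frame of jig between -0.012 and 0.012 m and z of block_52 in the frame of jig between 0.008 and 0.016 m and x of block_63 in the frame of jig between 0.017 and 0.037 m and y of block_63 in the frame of jig between -0.012 and 0.012 m and z of block_63 in the frame of jig between 0.008 and 0.016 m and horizontal distance between wedge and jig above 0.09 m), for 0.2 s.
At the end, for the whole second after the job is handed in: All four blocks stand upright and square on the jig's board within 12 mm of its centre line, packed from the stop in order of length, each within 6 mm of its tight place; the wedge is point down in the last gap, centred within 12 mm, its point under 20 mm above the board; all at rest (x of block_30 in the frame of jig between -0.065 and -0.055 m and y of block_30 in the frame of jig between -0.012 and 0.012 m and z of block_30 in the frame of jig between 0.008 and 0.016 m and angle between each of block_30, block_41, block_52, block_63's own z axis and vertical below 0.1 rad and angle between the x axis of each of block_30, block_41, block_52, block_63 and the x axis of jig, either way round below 0.15 rad and x of block_41 in the frame of jig between -0.037 and -0.027 m and y of block_41 in the frame of jig between -0.012 and 0.012 m and z of block_41 in the frame of jig between 0.008 and 0.016 m and x of block_52 in the frame of jig between -0.009 and 0.001 m and y of block_52 in the frame of jig between -0.012 and 0.012 m and z of block_52 in the frame of jig between 0.008 and 0.016 m and x of block_63 in the frame of jig between 0.019 and 0.029 m and y of block_63 in the frame of jig between -0.012 and 0.012 m and z of block_63 in the frame of jig between 0.008 and 0.016 m and y of wedge in the frame of jig between -0.012 and 0.012 m and x of wedge in the frame of jig between 0.035 and 0.055 m and z of wedge in the frame of jig between 0.014 and 0.032 m and angle between wedge's own z axis and vertical below 0.3 rad and linear speed of each of block_30, block_41, block_52, block_63, wedge below 0.02 m/s and contact force between each of block_30, block_41, block_52, block_63, wedge and the fingers below 0.1 N); the robot touches nothing.
It fails at once if the battery was moved more than 30 mm or knocked over (distance of battery from where it was at the start of the episode above 0.03 m or angle between battery's own z axis and vertical above 0.6 rad).
It fails at once if the marker was moved more than 30 mm (distance of marker from where it was at the start of the episode above 0.03 m).
It also fails if it takes over 141 s, if anything falls off the work surface, if the arm or the gripper's body presses on something with over 40 N, if the wrist force passes 120 N, or if a joint passes its speed limit or range.

## Robot

A 6-joint arm with a two-finger parallel gripper is mounted at the origin on a cart in front of the work surface, level with it; the furniture and walls round the work are solid. World frame = base frame: x ahead of the robot, y to its left, z up, the work surface at z = 0. Lengths are in m, angles in rad, forces in N, time in s.
With the tool pointing down it reaches from about 0.35 to 0.975 m from the base axis. Payload 7.1 kg.
Tool frame: the origin (TCP) lies midway between the tips of the shut fingers; the grasp point (between the pads) lies 19 mm behind it; z points along the fingers, y is the line along which they close (so a half turn about z gives the same grasp; the last joint's range is limited). The gripper opens to 88 mm and grips with 3 to 60 N. Pads are 20 mm wide; open, the fingers measure 115 mm over their backs; the gripper's body (75 mm by 178 mm) begins 61 mm behind the grasp point.
Start: joints at [1.212, 0.423, 1.63, -0, 1.089, -0.019], TCP at [0.208, 0.589, 0.192] pointing down, gripper open.
Joint ranges: [-3, 3], [-0.9, 2.11], [0.09, 2.58], [-1.31, 4.45], [0.11, 2.69], [-2.54, 2.54]. Speed limits (rad/s): [2.39, 2.39, 3.01, 3.14, 3.14, 3.14].

## Interface

Orientations are given as a unit quaternion [x, y, z, w].
In Python, from workcell import r gives the robot as it stands.
- The arm moves only by the shell command python3 -m handwheel 'ROWS' [FORCE]. ROWS is JSON, a list of rows, each a list of 7 numbers: the turn, a rotation vector about the tool's x, y, z in degrees, then the shift along the tool's x, y, z in m, then the opening in per cent of the stroke, from 0 (shut) to 100 (fully open). In form: [[ax, ay, az, dx, dy, dz, fingers], ...]. A call has 1 to 12 rows; each row shifts and turns the commanded pose from where the row before left it, along the tool's axes as they then stand; what a row does not reach is not made up. A row lasts 1/10 s, in which the tool goes at most 50 mm and 8.59 degrees, less where a joint would pass 70% of its speed; a pose out of reach is approached as far as the arm can. A call is refused whole if a number of a shift passes 0.05 or a number of a turn 8.59, either way. A call with a gripper value outside its range is refused whole. The fingers move at their own pace and stop on an object; FORCE is the grip in N (left out, the last holds). Time passes only in rows, so rows that do not move let the fingers close. It gives the time, the measured TCP pose, the force, the opening and the grip force at its end, in the units of the state.
- r.observe(): the state, without advancing time (a new reading comes with each control period).
- r.read_camera(name): name is "side" or "top" or "wrist"; returns the picture (384x512x3 uint8, red, green, blue); there is no depth.
- r.camera_info(name): a dict with "vfov" (degrees; the focal length in pixels is half the picture's height over the tangent of half this angle, whatever the lens; pixels are square), "cx", "cy" (the principal point, pixels), "eye" and "orientation" of the camera in the world. Camera axes: x right, y up, looking along -z (the intrinsics and any distortion apply to the point x, -y, -z); pixel columns grow to the right and rows downward; lengths in m; the calibration is good to about 2 mm. The wrist camera is an equidistant fisheye: a pixel r from the principal point sees the ray r / f radians off the axis. A picture is of the moment at which its call begins: read the wrist's pose just before it. camera_info takes no time and is no camera call; for the wrist camera it gives the pose at the moment of the call.
- r.job_done(): hands the job in; it is judged then, once.
The state is a dict: "time": time; "joint_pos": joint angles; "qvel": joint speeds; "effort": joint torques, N m; "tool_pos": TCP position; "eef_rot": TCP orientation; "contact_force": force on the tool from outside, world axes, zero at the start; "moment": the same for the moment, N m; "gripper_width": finger opening in m; "gripper_force": force on a finger pad.
Only numpy, scipy, OpenCV 4.12 (cv2) and the standard library are available. Lean on these libraries where they do the work, as an engineer would, in place of code of your own. Each camera call takes 0.05 s, during which the arm holds its last target. There are 200 camera calls.

## Working session

There is one attempt and no reset: what is moved stays moved. The work goes in short steps, Python scripts to look and compute and a shell command to move; the robot and the scene stay as the last step left them, time stands still between calls to the robot, and variables do not carry over. Pictures are saved under pics/ and viewed, at most 14 in all, crops included, and the job is handed in when it is done.

```bash
mkdir -p pics; python3 - <<'E'
from workcell import r
import cv2
for n in ("top","side"):
    print(n,r.camera_info(n)); cv2.imwrite(f"pics/{n}0.png",cv2.resize(r.read_camera(n)[:,:,::-1],(800,600),interpolation=cv2.INTER_CUBIC))
s=r.observe();print(s)
E
```

```text
top {'vfov': 43.685251286676134, 'cx': 252.62602910132094, 'cy': 189.27118408239795, 'eye': array([ 0.42443455, -0.01474036,  1.02359823]), 'orientation': array([-0.03935137,  0.0279034 ,  0.71500012, -0.69745802])}
side {'vfov': 44.920553199622994, 'cx': 253.8794582078064, 'cy': 193.75847281440838, 'eye': array([0.55695501, 0.79677872, 0.40273725]), 'orientation': array([0.00920462, 0.54663506, 0.83672682, 0.03152162])}
{'time': 0.1, 'joint_pos': array([ 1.21201251e+00,  4.23780536e-01,  1.63062090e+00, -4.64425862e-05,
        1.08860903e+00, -1.89929187e-02]), 'qvel': array([-0.0007343 , -0.00093327, -0.0017793 ,  0.00048736, -0.00055978,
       -0.00140057]), 'effort': array([-7.09801334e-04, -5.45613885e+01, -2.74325091e+01,  6.45696837e-02,
        1.87888148e-02, -5.62158925e-05]), 'tool_pos': array([0.20809482, 0.5887475 , 0.19156653]), 'eef_rot': array([ 1.69068636e-01,  9.85604025e-01, -7.00157932e-04, -1.12908881e-04]), 'contact_force': array([ 0.71447242, -0.35378547, -0.16377166]), 'moment': array([-0.047681  , -0.0375069 ,  0.00691114]), 'gripper_force': 0.0, 'gripper_width': 0.08767950004407996}
```

View pics/top0.png

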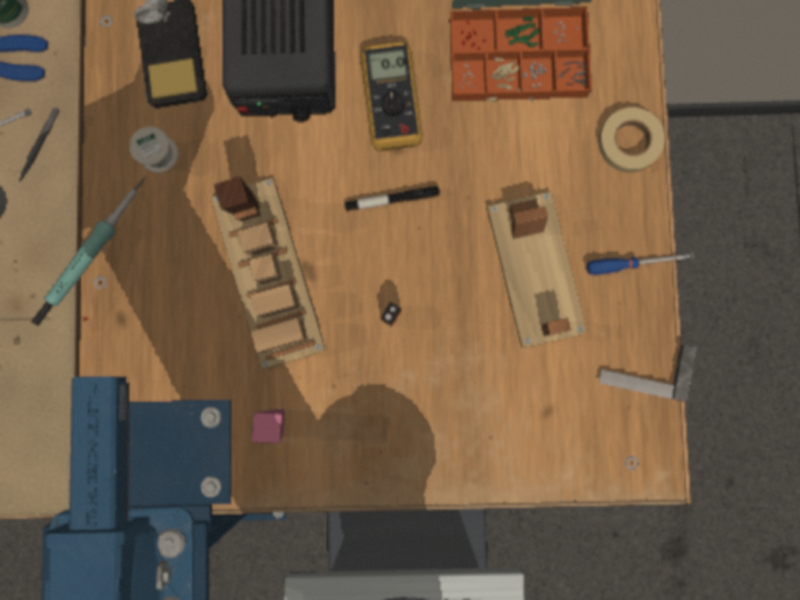

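View pics/side0.png

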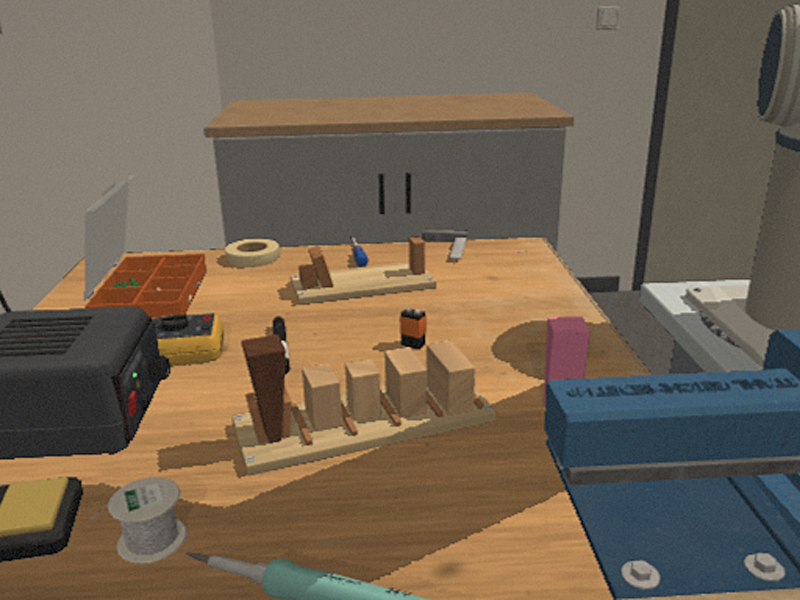

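Top view (800x600): the rack is at left, corners about (213,193), (270,178), (323,347), (266,366). The dark wooden wedge is in its pocket at (237,197). From the wedge the blocks run 41 (256,237), 30 (264,266), 52 (272,300), 63 (278,335). The jig is at right: leaning cheek at (528,218), square stop at (556,327). The only wedge look-alike is the pink piece at (267,427). The dark wooden one in the pocket fits the description; the crop should confirm it.

```bash
python3 - <<'E'
from workcell import r
import cv2, numpy as np
im=r.read_camera("top")[:,:,::-1]
k=4.5
a=im[108:238,130:216]; b=im[108:238,305:391]
f=lambda q:cv2.resize(q,None,fx=k,fy=k,interpolation=cv2.INTER_CUBIC)
o=np.hstack([f(a),f(b)]);print(o.shape);cv2.imwrite("pics/crop1.png",o)
E
```

```text
(585, 774, 3)
```

View pics/crop1.png

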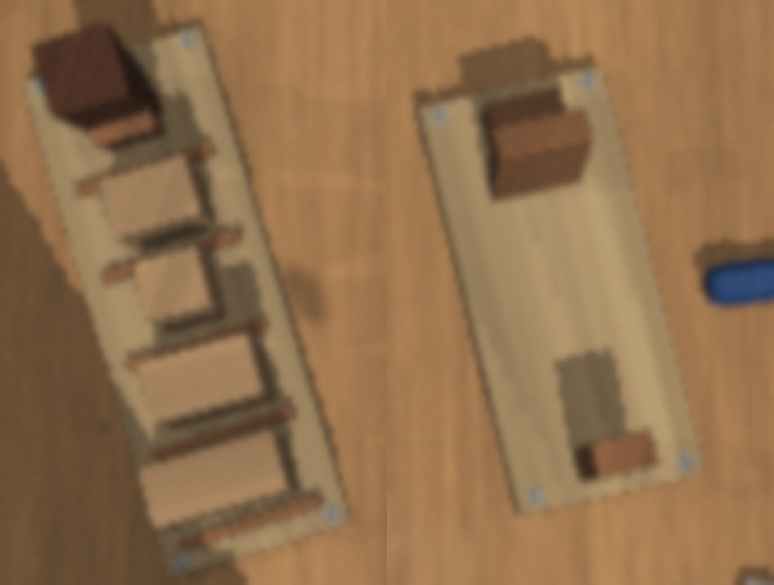

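The crop confirms it. The thing at (85,70) is a dark brown wooden wedge in the rack's pocket, so that is the one; the pink one is out. Board corners in the crop: rack (202,24), (349,517), (175,577); jig (418,104), (598,66), (700,468), (519,513).

```bash
cat > h.py <<'E'
from workcell import r
import numpy as np, cv2
from scipy.spatial.transform import Rotation as R
from scipy.optimize import least_squares
def ray(cam,u,v,info=None):
    c=info or r.camera_info(cam); f=192/np.tan(np.radians(c["vfov"]/2))
    x,y=u-c["cx"],v-c["cy"]
    if cam=="wrist":
        q=np.hypot(x,y); t=q/f; d=np.array([np.sin(t)*x/q,-np.sin(t)*y/q,-np.cos(t)])
    else: d=np.array([x/f,-y/f,-1])
    return np.array(c["eye"]),R.from_quat(c["orientation"]).apply(d)
def plane(cam,u,v,z,info=None):
    e,d=ray(cam,u,v,info); return (e+d*(z-e[2])/d[2])[:2]
def proj(cam,P,info=None):
    c=info or r.camera_info(cam); f=192/np.tan(np.radians(c["vfov"]/2))
    p=R.from_quat(c["orientation"]).inv().apply(np.array(P)-c["eye"])
    x,y,z=p[...,0],-p[...,1],-p[...,2]
    if cam=="wrist":
        q=np.hypot(x,y); s=f*np.arctan2(q,z)/q
    else: s=f/z
    return np.stack([c["cx"]+s*x,c["cy"]+s*y],-1)
def fit(loc,W,g):   # 2d pose from local / world xy
    m=lambda p:np.array(loc)@np.array([[np.cos(p[2]),np.sin(p[2])],[-np.sin(p[2]),np.cos(p[2])]])+p[:2]
    s=least_squares(lambda p:(m(p)-W).ravel(),g); return s.x,np.abs(s.fun).max()
E
python3 - <<'E'
from h import *
A=lambda u,v,z:plane("top",130+u/4.5-.4,108+v/4.5-.4,z)
B=lambda u,v,z:plane("top",305+(u-387)/4.5-.4,108+v/4.5-.4,z)
# rack +x toward wedge (up in image = +world x); rack y left = +y
W=np.array([A(202,24,.012),A(349,517,.012),A(175,577,.012)])
print(W);print("rack",fit([[.125,-.045],[-.125,-.045],[-.125,.045]],W,[.5,.2,0.3]))
W=np.array([B(418,104,.012),B(598,66,.012),B(700,468,.012),B(519,513,.012)])
print(W);print("jig",fit([[.1,.045],[.1,-.045],[-.1,-.045],[-.1,.045]],W,[.5,-.2,.3]))
for n,c in (("41",[(99,184),(186,156),(205,211),(120,242)]),("30",[(134,263),(197,246),(215,303),(153,322)]),("52",[(137,377),(248,336),(264,393),(158,425)]),("63",[(140,480),(275,432),(288,493),(157,528)])):
    print(n,np.mean([A(*p,.062) for p in c],0))
print(r.camera_info("wrist"))
im=r.read_camera("wrist")[:,:,::-1];cv2.imwrite("pics/w0.png",im)
E
```

```text
[[0.69116005 0.16531756]
 [0.45321821 0.09817162]
 [0.42715983 0.18025128]]
rack (array([0.55964392, 0.17398305, 0.28387505]), np.float64(0.0023972619594613692))
[[ 0.64392203 -0.1286003 ]
 [ 0.6599197  -0.21475482]
 [ 0.46746472 -0.25392013]
 [ 0.44855333 -0.16874725]]
jig (array([ 0.55496494, -0.19150563,  0.20160516]), np.float64(0.0020307906930289166))
41 [0.59810015 0.17958846]
30 [0.55888452 0.16976657]
52 [0.51360684 0.15792429]
63 [0.46834113 0.15236377]
{'vfov': 65.70646984690485, 'cx': 259.00381072726094, 'cy': 189.25880917725877, 'eye': array([0.14251215, 0.61254859, 0.38459597]), 'orientation': array([-0.10509248, -0.0722335 ,  0.5720795 ,  0.810224  ])}
```

View pics/w0.png

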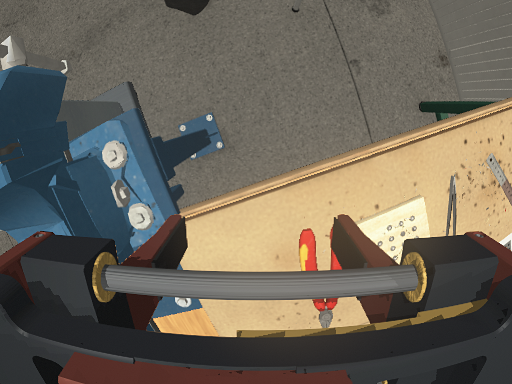

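The wrist view shows only the near table edge and the fingers. I'll turn the tool square to the rack and move to a look pose beyond it, because the wrist camera sits on the tool's +x side.

```bash
python3 -m handwheel '[[0,0,-7.08,0,0,0,100],[0,0,-7.08,0,0,0,100],[0,0,-7.08,0,0,0,100],[0,0,-7.08,0,0,0,100],[0,0,-7.08,0,0,0,100],[0,0,0,0,0,0,100]]'
cat >> h.py <<'E'
def go(x,y,z,yaw=None):  # yaw deg of tool y in world
    s=r.observe(); M=R.from_quat(s["eef_rot"]); X=M.as_matrix()
    psi=np.degrees(np.arctan2(X[1,1],X[0,1])); 
    print("t %.1f tcp %s psi %.2f tilt %.2f"%(s["time"],s["tool_pos"].round(4),psi,np.degrees(np.arccos(-X[2,2]))),"tool shift",M.inv().apply(np.array([x,y,z])-s["tool_pos"]).round(4), "" if yaw is None else "tz %.2f"%(psi-yaw), "F",s["contact_force"].round(1),"w %.4f gf %.1f J6 %.2f"%(s["gripper_width"],s["gripper_force"],s["joint_pos"][5]))
RACK=np.array([.5596,.174,.278]); JIG=np.array([.555,-.1915,.2016])
def on(P,x,y): c,s=np.cos(P[2]),np.sin(P[2]); return np.array([P[0]+c*x-s*y,P[1]+s*x+c*y])
E
python3 - <<'E'
from h import *
c=r.camera_info("wrist"); s=r.observe()
M=R.from_quat(s["eef_rot"])
print("eye in tool",M.inv().apply(c["eye"]-s["tool_pos"]),"fwd in tool",M.inv().apply(R.from_quat(c["orientation"]).apply([0,0,-1])))
p=on(RACK,.08,0); go(*p,.25)
E
```

```text
time: 0.8
tool_pos: [0.2082, 0.5891, 0.1921]
eef_rot: [-0.139, 0.99, -0.0, -0.0]
contact_force: [-1.0, 0.5, -0.5]
gripper_width: 0.0878
gripper_force: 0.0
eye in tool [ 0.06947703  0.00064919 -0.1928946 ] fwd in tool [-0.25190181 -0.00179998  0.96775112]
t 0.8 tcp [0.2082 0.5891 0.1921] psi 105.99 tilt 0.02 tool shift [-0.3034 -0.496  -0.0578]  F [-1.   0.5 -0.5] w 0.0878 gf 0.0 J6 -0.64
```

```bash
python3 -m handwheel '[[0,0,0,-0.025,-0.041,-0.005,100],[0,0,0,-0.025,-0.041,-0.005,100],[0,0,0,-0.025,-0.041,-0.005,100],[0,0,0,-0.025,-0.041,-0.005,100],[0,0,0,-0.025,-0.041,-0.005,100],[0,0,0,-0.025,-0.041,-0.005,100],[0,0,0,-0.025,-0.041,-0.005,100],[0,0,0,-0.025,-0.041,-0.005,100],[0,0,0,-0.025,-0.041,-0.005,100],[0,0,0,-0.025,-0.041,-0.005,100],[0,0,0,-0.025,-0.041,-0.005,100],[0,0,0,-0.025,-0.041,-0.005,100]]'
python3 -m handwheel '[[0,0,0,0,0,0,100],[0,0,0,0,0,0,100],[0,0,0,0,0,0,100]]' >/dev/null
python3 - <<'E'
from h import *
p=on(RACK,.08,0); go(*p,.25)
import json
c=r.camera_info("wrist"); im=r.read_camera("wrist")[:,:,::-1]
json.dump({k:np.array(v).tolist() for k,v in c.items() if k in("vfov","cx","cy","eye","orientation")},open("w1.json","w"))
cv2.imwrite("pics/w1.png",cv2.resize(im,(800,600),interpolation=cv2.INTER_CUBIC))
E
```

```text
time: 2.0
tool_pos: [0.633, 0.1969, 0.2525]
eef_rot: [-0.137, 0.991, 0.0, -0.0]
contact_force: [0.6, 0.5, -1.3]
gripper_width: 0.0877
gripper_force: 0.0
t 2.3 tcp [0.6308 0.1991 0.2518] psi 105.87 tilt 0.07 tool shift [-0.0047 -0.0046  0.0018]  F [-0.8 -0.5  0.4] w 0.0880 gf 0.0 J6 -1.56
```

View pics/w1.png

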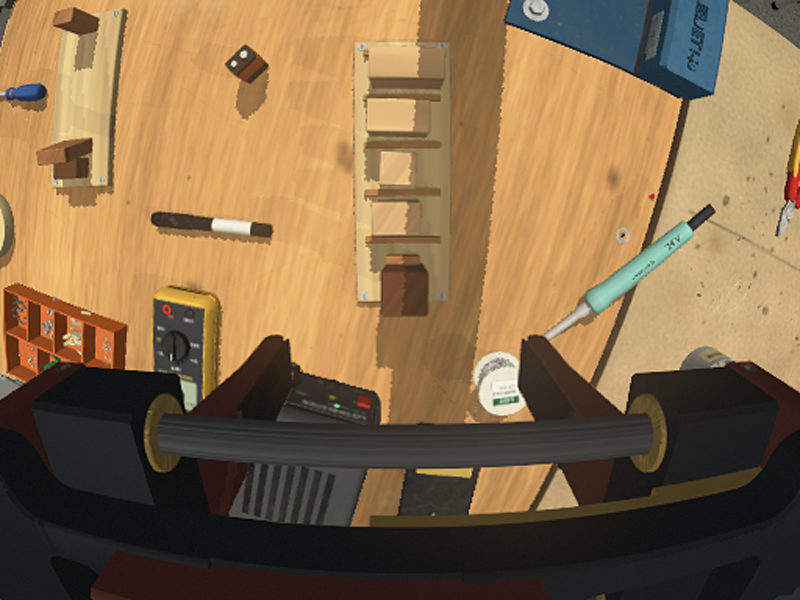

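The wrist view shows the whole rack, corners (356,43), (449,43), (448,302), (357,302). Block tops are centred at 63 (406,65), 52 (397,112), 30 (397,162), 41 (393,214), and the wedge head at (404,285). The jig is at upper left, corners (122,10), (110,187), (52,182).

```bash
python3 - <<'E'
from h import *
import json
c=json.load(open("w1.json")); k=384/600
q=lambda u,v,z:plane("wrist",u*k-.2,v*k-.2,z,c)
W=np.array([q(356,43,.012),q(449,43,.012),q(448,302,.012),q(357,302,.012)])
P,e=fit([[-.125,-.045],[-.125,.045],[.125,.045],[.125,-.045]],W,[.5,.2,.3]);print("rack",P,e)
W=np.array([q(122,10,.012),q(110,187,.012),q(52,182,.012)])
print("jig",fit([[-.1,.045],[.1,.045],[.1,-.045]],W,[.5,-.2,.2]))
def loc(w): d=w-P[:2]; a,b=np.cos(P[2]),np.sin(P[2]); return (a*d[0]+b*d[1],-a*0-b*d[0]+a*d[1])
for n,u,v,z in (("63",406,65,.062),("52",397,112,.062),("30",397,162,.062),("41",393,214,.062),("wedge",404,290,.107)): print(n,np.round(loc(q(u,v,z)),4))
im=cv2.imread("pics/w1.png")[30:330,340:465]
cv2.imwrite("pics/w1c.png",cv2.resize(im,None,fx=2,fy=2,interpolation=cv2.INTER_CUBIC))
E
```

```text
rack [0.55879994 0.17628482 0.27468394] 0.001920980199971889
jig (array([ 0.55141376, -0.19059065,  0.20076695]), np.float64(0.006222337947216272))
63 [-0.089   0.0032]
52 [-0.0488 -0.0041]
30 [-0.0072 -0.0041]
41 [ 0.0357 -0.0074]
wedge [0.0891 0.0018]
```

View pics/w1c.png

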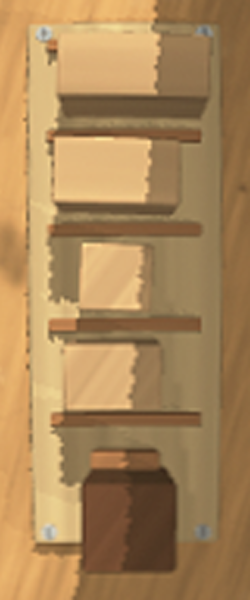

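```bash
sed -i 's/^RACK=.*/RACK=np.array([.559,.1757,.2755]); JIG=np.array([.555,-.1915,.2016])/' h.py; python3 - <<'E'
from h import *
p=on(RACK,-.002,-.004); go(*p,.03,90+np.degrees(RACK[2]))
E
```

```text
t 2.4 tcp [0.6307 0.1994 0.2519] psi 105.94 tilt 0.06 tool shift [ 0.0772 -0.0072  0.222 ] tz 0.15 F [-0.2  0.7  0.1] w 0.0881 gf 0.0 J6 -1.56
```

```bash
python3 -m handwheel '[[0,0,0,0.026,-0.0024,0,100],[0,0,0,0.026,-0.0024,0.01,100],[0,0,0,0.025,-0.0024,0.03,100],[0,0,0,0,0,0.04,100],[0,0,0,0,0,0.04,100],[0,0,0,0,0,0.04,100],[0,0,0,0,0,0.03,100],[0,0,0,0,0,0.022,100],[0,0,0,0,0,0.01,100],[0,0,0,0,0,0,100],[0,0,0,0,0,0,100]]' 20
python3 - <<'E'
from h import *
p=on(RACK,-.002,-.004); go(*p,.03,90+np.degrees(RACK[2]))
E
```

```text
time: 3.45
tool_pos: [0.5601, 0.1712, 0.0312]
eef_rot: [-0.139, 0.99, 0.0, 0.001]
contact_force: [-0.3, 0.3, 0.1]
gripper_width: 0.0877
gripper_force: 0.0
t 3.5 tcp [0.5601 0.1712 0.0312] psi 105.97 tilt 0.07 tool shift [0.0018 0.0007 0.0012] tz 0.18 F [-0.3  0.3  0.1] w 0.0877 gf 0.0 J6 -1.57
```

Close, then lift.

```bash
python3 -m handwheel '[[0,0,0,0.002,0,0.001,50],[0,0,0,0,0,0,30],[0,0,0,0,0,0,10],[0,0,0,0,0,0,10],[0,0,0,0,0,0,10],[0,0,0,0,0,0,10],[0,0,0,0,0,0,10],[0,0,0,0,0,0,10]]' 20
python3 -m handwheel '[[0,0,0,0,0,-0.005,10],[0,0,0,0,0,-0.02,10],[0,0,0,0,0,-0.04,10],[0,0,0,0,0,-0.04,10],[0,0,0,0,0,-0.04,10],[0,0,0,0,0,-0.02,10],[0,0,0,0,0,0,10]]' 
python3 - <<'E'
from h import *
p=on(JIG,.05,0); go(*p,.19,90+np.degrees(JIG[2]))
E
```

```text
time: 4.25
tool_pos: [0.5578, 0.1699, 0.0292]
eef_rot: [-0.139, 0.99, -0.0, -0.0]
contact_force: [-0.5, -0.0, 1.0]
gripper_width: 0.0295
gripper_force: 19.8
time: 4.95
tool_pos: [0.5599, 0.1705, 0.1981]
eef_rot: [-0.139, 0.99, 0.0, 0.003]
contact_force: [0.8, 0.7, -0.5]
gripper_width: 0.0295
gripper_force: 19.8
t 5.0 tcp [0.5599 0.1705 0.1981] psi 105.93 tilt 0.39 tool shift [ 0.0543 -0.3506  0.0077] tz 4.38 F [ 0.8  0.7 -0.5] w 0.0295 gf 19.8 J6 -1.57
```

```bash
python3 -m handwheel '[[0,0,0,0.002,-0.025,0,10],[0,0,0.44,0.002,-0.037,-0.003,10],[0,0,0.44,0.002,-0.037,-0.003,10],[0,0,0.44,0.002,-0.037,-0.003,10],[0,0,0.44,0.002,-0.037,-0.003,10],[0,0,0.44,0.002,-0.037,-0.003,10],[0,0,0.44,0.002,-0.037,-0.003,10],[0,0,0.44,0.002,-0.037,-0.003,10],[0,0,0.44,0.002,-0.037,-0.003,10],[0,0,0.44,0.002,-0.025,-0.003,10],[0,0,0.44,0.001,-0.005,-0.003,10],[0,0,0,0,0,0,10]]'
python3 - <<'E'
from h import *
p=on(JIG,.08,0); go(*p,.23,90+np.degrees(JIG[2]))
E
```

```text
time: 6.15
tool_pos: [0.6237, -0.1757, 0.2232]
eef_rot: [-0.1, 0.995, 0.0, -0.001]
contact_force: [0.6, 0.1, -0.5]
gripper_width: 0.0296
gripper_force: 19.8
t 6.2 tcp [ 0.6237 -0.1757  0.2232] psi 101.43 tilt 0.09 tool shift [-0.0095 -0.0017 -0.0068] tz -0.12 F [ 0.6  0.1 -0.5] w 0.0296 gf 19.8 J6 -2.06
```

```bash
python3 -m handwheel '[[0,0,0,-0.009,-0.002,-0.015,10],[0,0,0,0,0,0,10],[0,0,0,0,0,0,10],[0,0,0,0,0,0,10]]' | head -2
python3 - <<'E'
from h import *
import json
c=r.camera_info("wrist"); im=r.read_camera("wrist")[:,:,::-1]
json.dump({k:np.array(v).tolist() for k,v in c.items() if k in("vfov","cx","cy","eye","orientation")},open("w2.json","w"))
a=im[10:210,180:340];cv2.imwrite("pics/w2.png",cv2.resize(a,None,fx=3,fy=3,interpolation=cv2.INTER_CUBIC))
E
```

```text
time: 6.55
tool_pos: [0.6328, -0.1744, 0.2384]
```

View pics/w2.png

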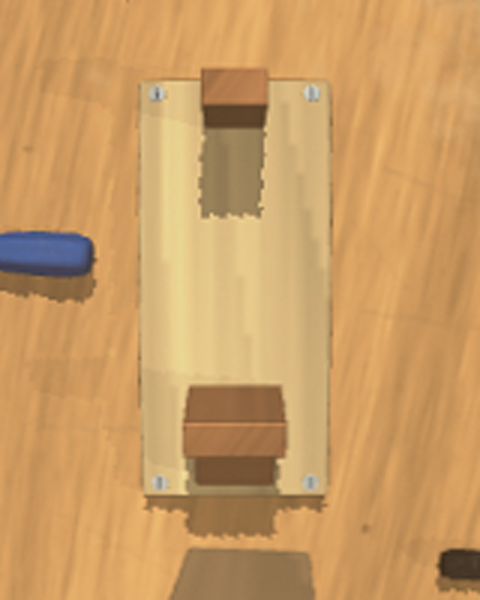

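The jig is clear and empty, corners in the crop (139,80), (331,80), (327,495), (145,495). The foot of the stop's inner face is at row 127.

```bash
python3 - <<'E'
from h import *
import json
c=json.load(open("w2.json"))
q=lambda u,v,z=.012:plane("wrist",180+u/3-.33,10+v/3-.33,z,c)
W=np.array([q(139.5,80),q(331,80),q(327,495),q(145,495)])
P,e=fit([[-.1,-.045],[-.1,.045],[.1,.045],[.1,-.045]],W,[.5,-.2,.2]);print("jig",P.round(4),e)
d=q(236,127)-P[:2]; print("stop foot x",np.cos(P[2])*d[0]+np.sin(P[2])*d[1], -np.sin(P[2])*d[0]+np.cos(P[2])*d[1])
p=on(P,-.055,0); go(*p,.10,90+np.degrees(P[2]))
E
```

```text
jig [ 0.5524 -0.1918  0.2018] 0.0011378339920681824
stop foot x -0.07562172907760323 0.00030344770387923277
t 6.6 tcp [ 0.6328 -0.1746  0.2385] psi 101.58 tilt 0.08 tool shift [ 0.137  -0.0008  0.1386] tz 0.02 F [ 0.2 -0.6 -1.1] w 0.0293 gf 19.8 J6 -2.06
```

```bash
sed -i 's/JIG=np.*/JIG=np.array([.553,-.1917,.2018])/' h.py
python3 -m handwheel '[[0,0,0,0.034,0,0.01,10],[0,0,0,0.034,0,0.02,10],[0,0,0,0.034,0,0.03,10],[0,0,0,0.034,0,0.03,10],[0,0,0,0,0,0.03,10],[0,0,0,0,0,0.03,10],[0,0,0,0,0,0.03,10],[0,0,0,0,0,0.02,10],[0,0,0,0,0,0,10],[0,0,0,0,0,0,10],[0,0,0,0,0,0,10]]'
python3 - <<'E'
from h import *
p=on(JIG,-.055,0); go(*p,.0305,90+np.degrees(JIG[2]))
E
```

```text
time: 7.7
tool_pos: [0.501, -0.2029, 0.0404]
eef_rot: [-0.101, 0.995, -0.0, 0.001]
contact_force: [-0.6, -0.3, 0.6]
gripper_width: 0.0296
gripper_force: 19.8
t 7.7 tcp [ 0.501  -0.2029  0.0404] psi 101.54 tilt 0.10 tool shift [0.0019 0.0005 0.0099] tz -0.02 F [-0.6 -0.3  0.6] w 0.0296 gf 19.8 J6 -2.18
```

```bash
python3 -m handwheel '[[0,0,0,0,0,0.007,10],[0,0,0,0,0,0.003,10],[0,0,0,0,0,0,10],[0,0,0,0.003,0,0,10],[0,0,0,0.002,0,0,10],[0,0,0,0.001,0,0,10],[0,0,0,0,0,0,10],[0,0,0,0,0,0,10]]'
python3 -m handwheel '[[0,0,0,0.001,0,0,10],[0,0,0,0,0,0,10],[0,0,0,0,0,0,10]]'
python3 -m handwheel '[[0,0,0,0.001,0,0,10],[0,0,0,0,0,0,10],[0,0,0,0,0,0,10]]'
```

```text
time: 8.5
tool_pos: [0.4944, -0.2039, 0.0293]
eef_rot: [-0.1, 0.995, -0.0, 0.0]
contact_force: [0.3, 0.2, 0.2]
gripper_width: 0.0295
gripper_force: 19.8
time: 8.8
tool_pos: [0.4934, -0.204, 0.0293]
eef_rot: [-0.1, 0.995, 0.0, -0.0]
contact_force: [0.0, 0.4, -0.7]
gripper_width: 0.0296
gripper_force: 19.8
time: 9.1
tool_pos: [0.4929, -0.2042, 0.0294]
eef_rot: [-0.1, 0.995, -0.0, 0.0]
contact_force: [2.6, 0.2, -1.4]
gripper_width: 0.0297
gripper_force: 19.8
```

The block touches the stop at a TCP of jig x ≈ -61.4 mm, so the calibration holds. Release and go back for block 41.

```bash
python3 -m handwheel '[[0,0,0,0,0,0,60],[0,0,0,0,0,0,60],[0,0,0,0,0,0,60],[0,0,0,0,0,0,60],[0,0,0,0,0,-0.02,60],[0,0,0,0,0,-0.04,100],[0,0,0,0,0,-0.04,100],[0,0,0,0,0,-0.04,100],[0,0,0,0,0,-0.03,100],[0,0,0,0,0,0,100]]'
python3 - <<'E'
from h import *
p=on(RACK,.039,-.006); go(*p,.19,90+np.degrees(RACK[2]))
E
```

```text
time: 10.1
tool_pos: [0.4949, -0.2054, 0.2037]
eef_rot: [-0.1, 0.995, -0.002, 0.003]
contact_force: [0.7, 0.5, -0.6]
gripper_width: 0.0868
gripper_force: 0.0
t 10.1 tcp [ 0.4949 -0.2054  0.2037] psi 101.53 tilt 0.46 tool shift [-0.1782  0.3576  0.0132] tz -4.25 F [ 0.7  0.5 -0.6] w 0.0868 gf 0.0 J6 -2.19
```

```bash
python3 -m handwheel '[[0,0,0,-0.010,0.020,0,100],[0,0,0,-0.018,0.037,0,100],[0,0,0,-0.018,0.037,0,100],[0,0,0,-0.018,0.037,0,100],[0,0,0,-0.018,0.037,0,100],[0,0,0,-0.018,0.037,0,100],[0,0,0,-0.018,0.037,0,100],[0,0,0,-0.018,0.037,0,100],[0,0,0,-0.018,0.037,0,100],[0,0,0,-0.018,0.030,0,100],[0,0,-4.25,-0.006,0.011,0,100],[0,0,0,0,0,0,100]]'
python3 -m handwheel '[[0,0,0,0,0,0,100],[0,0,0,0,0,0,100]]' >/dev/null
python3 - <<'E'
from h import *
p=on(RACK,.039,-.006); go(*p,.031,90+np.degrees(RACK[2]))
E
```

```text
time: 11.3
tool_pos: [0.5951, 0.1828, 0.1977]
eef_rot: [-0.139, 0.99, -0.0, -0.001]
contact_force: [-1.1, -0.4, -0.0]
gripper_width: 0.0878
gripper_force: 0.0
t 11.5 tcp [0.5948 0.18   0.1987] psi 105.65 tilt 0.08 tool shift [-0.0036 -0.0003  0.1677] tz -0.13 F [-0.1 -0.4  0.7] w 0.0878 gf 0.0 J6 -1.57
```

```bash
python3 -m handwheel '[[0,0,0,-0.001,0,0.02,100],[0,0,0,0,0,0.04,100],[0,0,0,0,0,0.04,100],[0,0,0,0,0,0.03,100],[0,0,0,0,0,0.02,100],[0,0,0,0,0,0.01,100],[0,0,0,0,0,0.006,100],[0,0,0,0,0,0,100],[0,0,0,0,0,0,100]]'
python3 - <<'E'
from h import *
p=on(RACK,.0365,-.006); go(*p,.032,90+np.degrees(RACK[2]))
E
```

```text
time: 12.4
tool_pos: [0.5972, 0.1814, 0.0344]
eef_rot: [-0.137, 0.991, 0.0, 0.001]
contact_force: [-0.7, -0.5, 0.5]
gripper_width: 0.0877
gripper_force: 0.0
t 12.4 tcp [0.5972 0.1814 0.0344] psi 105.76 tilt 0.09 tool shift [ 0.0018 -0.0011  0.0024] tz -0.03 F [-0.7 -0.5  0.5] w 0.0877 gf 0.0 J6 -1.57
```

```bash
python3 -m handwheel '[[0,0,0,0.001,-0.001,0.001,60],[0,0,0,0,0,0,50],[0,0,0,0,0,0,30],[0,0,0,0,0,0,20],[0,0,0,0,0,0,20],[0,0,0,0,0,0,20],[0,0,0,0,0,0,20],[0,0,0,0,0,0,20]]' 20
python3 -m handwheel '[[0,0,0,0,0,-0.005,20],[0,0,0,0,0,-0.02,20],[0,0,0,0,0,-0.04,20],[0,0,0,0,0,-0.04,20],[0,0,0,0,0,-0.04,20],[0,0,0,0,0,-0.02,20],[0,0,0,0,0,0,20]]' 
python3 - <<'E'
from h import *
p=on(JIG,-.028,0); go(*p,.19,90+np.degrees(JIG[2]))
E
```

```text
time: 13.2
tool_pos: [0.5957, 0.1802, 0.0322]
eef_rot: [-0.137, 0.991, -0.0, -0.0]
contact_force: [0.9, -0.9, 0.5]
gripper_width: 0.0271
gripper_force: 0.0
time: 13.9
tool_pos: [0.5979, 0.1808, 0.2014]
eef_rot: [-0.137, 0.991, 0.0, 0.003]
contact_force: [-0.0, 0.2, 0.5]
gripper_width: 0.0178
gripper_force: 0.0
t 13.9 tcp [0.5979 0.1808 0.2014] psi 105.78 tilt 0.40 tool shift [ 0.1725 -0.3442  0.0102] tz 4.22 F [-0.   0.2  0.5] w 0.0178 gf 0.0 J6 -1.57
```

The gripper closed on nothing, so I'll look.

```bash
python3 -m handwheel '[[0,0,0,-0.02,0,-0.02,60],[0,0,0,-0.02,0,-0.02,100],[0,0,0,0,0,0,100],[0,0,0,0,0,0,100],[0,0,0,0,0,0,100],[0,0,0,0,0,0,100]]' | head -2
python3 - <<'E'
from h import *
import json
c=r.camera_info("wrist"); im=r.read_camera("wrist")[:,:,::-1]
json.dump({k:np.array(v).tolist() for k,v in c.items() if k in("vfov","cx","cy","eye","orientation")},open("w3.json","w"))
a=im[10:210,130:390];cv2.imwrite("pics/w3.png",cv2.resize(a,None,fx=3,fy=3,interpolation=cv2.INTER_CUBIC))
E
```

```text
time: 14.5
tool_pos: [0.6327, 0.1906, 0.2356]
```

View pics/w3.png

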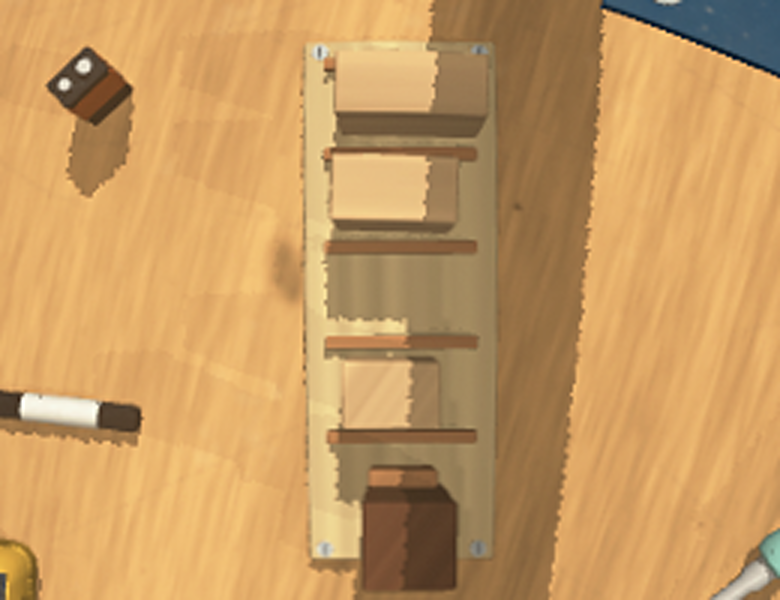

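Block 41 still stands at (391,395), apparently untouched. I'll recompute where it is from this view and retry with a check on closing.

```bash
python3 - <<'E'
from h import *
import json
c=json.load(open("w3.json"))
def loc(w): d=w-RACK[:2]; a,b=np.cos(RACK[2]),np.sin(RACK[2]); return np.round((a*d[0]+b*d[1],-b*d[0]+a*d[1]),4)
q=lambda u,v,z:loc(plane("wrist",130+u/3-.33,10+v/3-.33,z,c))
for z in (.062,.052,.042,.032): print(z,[q(*p,z) for p in((343,360),(439,360),(439,430),(345,430))])
print("63",[q(*p,.062) for p in((335,50),(488,55),(486,122),(337,115))])
print("wedge",[q(*p,.107) for p in((363,488),(455,488),(456,590),(364,590))])
print("ribs",[q(401,v,.018) for v in (247,342,437)], "TL BR",q(306,43,.012),q(493,557,.012))
im=r.read_camera("side")[:,:,::-1];a=im[190:320,140:330]
cv2.imwrite("pics/s3.png",cv2.resize(a,None,fx=4,fy=4,interpolation=cv2.INTER_CUBIC))
E
```

```text
0.062 [array([ 0.0248, -0.024 ]), array([0.0249, 0.0153]), array([0.0539, 0.0155]), array([ 0.0539, -0.0234])]
0.052 [array([ 0.0253, -0.0245]), array([0.0254, 0.0159]), array([0.0552, 0.0161]), array([ 0.0552, -0.0239])]
0.042 [array([ 0.0258, -0.025 ]), array([0.0259, 0.0164]), array([0.0565, 0.0166]), array([ 0.0565, -0.0244])]
0.032 [array([ 0.0263, -0.0255]), array([0.0264, 0.017 ]), array([0.0578, 0.0172]), array([ 0.0578, -0.0249])]
63 [array([-0.1062, -0.027 ]), array([-0.1044,  0.0357]), array([-0.0748,  0.0345]), array([-0.0775, -0.0261])]
wedge [array([ 0.0695, -0.0148]), array([0.0696, 0.0191]), array([0.1089, 0.0201]), array([ 0.1088, -0.0147])]
ribs [array([-0.0249,  0.0004]), array([0.0189, 0.0003]), array([0.063 , 0.0003])] TL BR [-0.1255 -0.0436] [0.1225 0.0453]
```

View pics/s3.png

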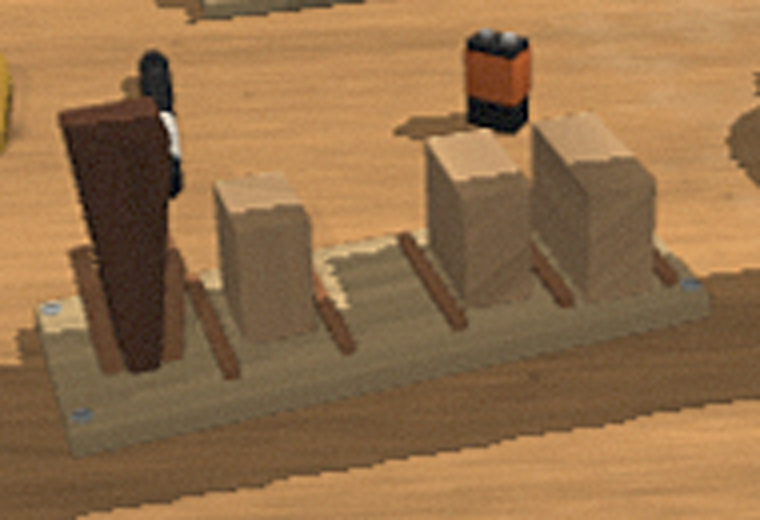

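Block 41 stands normally at rack (0.039, -0.004). Retry, reading the gripper during the close.

```bash
python3 - <<'E'
from h import *
p=on(RACK,.0375,-.004); go(*p,.034,90+np.degrees(RACK[2]))
E
```

```text
t 14.6 tcp [0.6333 0.1908 0.2363] psi 105.78 tilt 0.10 tool shift [0.0378 0.0017 0.2024] tz -0.00 F [-0.2 -0.1 -0.1] w 0.0705 gf 0.0 J6 -1.57
```

```bash
python3 -m handwheel '[[0,0,0,0.019,0.001,0.01,100],[0,0,0,0.0187,0.001,0.02,100],[0,0,0,0,0,0.04,100],[0,0,0,0,0,0.04,100],[0,0,0,0,0,0.04,100],[0,0,0,0,0,0.03,100],[0,0,0,0,0,0.012,100],[0,0,0,0,0,0.008,100],[0,0,0,0,0,0.002,100],[0,0,0,0,0,0,100],[0,0,0,0,0,0,100]]'
python3 - <<'E'
from h import *
p=on(RACK,.0375,-.004); go(*p,.034,90+np.degrees(RACK[2]))
E
python3 -m handwheel '[[0,0,0,0,0,0,40],[0,0,0,0,0,0,40],[0,0,0,0,0,0,40],[0,0,0,0,0,0,40],[0,0,0,0,0,0,40],[0,0,0,0,0,0,40],[0,0,0,0,0,0,40],[0,0,0,0,0,0,40]]' 25
```

```text
time: 15.7
tool_pos: [0.5985, 0.183, 0.0368]
eef_rot: [-0.137, 0.991, 0.0, 0.001]
contact_force: [0.2, 0.5, 0.4]
gripper_width: 0.0882
gripper_force: 0.0
t 15.7 tcp [0.5985 0.183  0.0368] psi 105.78 tilt 0.14 tool shift [ 0.0025 -0.0003  0.0028] tz -0.00 F [0.2 0.5 0.4] w 0.0882 gf 0.0 J6 -1.57
time: 16.5
tool_pos: [0.5974, 0.1827, 0.0352]
eef_rot: [-0.137, 0.991, -0.0, -0.0]
contact_force: [0.1, -0.6, -0.3]
gripper_width: 0.0352
gripper_force: 0.0
```

Again closed to 35 mm without contact; look at what is between the fingers.

```bash
python3 - <<'E'
from h import *
a=cv2.resize(r.read_camera("side")[160:320,120:330,::-1],(525,400),interpolation=cv2.INTER_CUBIC)
b=cv2.resize(r.read_camera("top")[110:240,120:216,::-1],(270,400),interpolation=cv2.INTER_CUBIC)
cv2.imwrite("pics/s4.png",np.hstack([a,b])); go(.6,.18,.03)
E
```

```text
t 16.6 tcp [0.5974 0.1827 0.0352] psi 105.78 tilt 0.00 tool shift [-0.0018 -0.0033  0.0052]  F [-0.1 -1.  -0.4] w 0.0353 gf 0.0 J6 -1.57
```

View pics/s4.png

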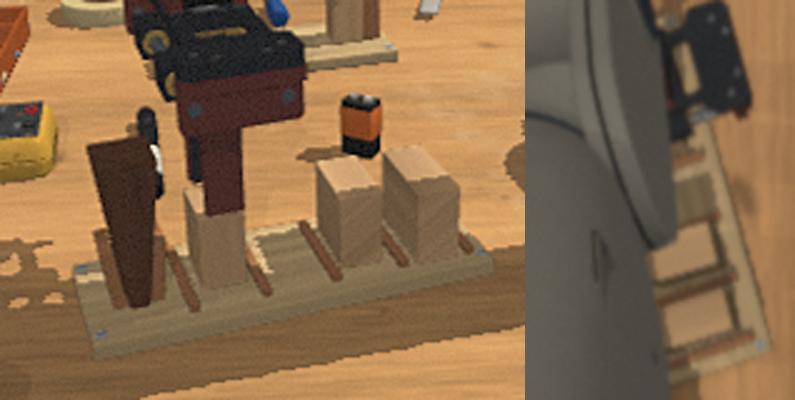

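```bash
python3 - <<'E'
from h import *
im=r.read_camera("side")[:,:,::-1]
s=r.observe();M=R.from_quat(s["eef_rot"]);t=s["tool_pos"]
k=5;o=(175,200)
a=cv2.resize(im[200:300,175:325],None,fx=k,fy=k,interpolation=cv2.INTER_CUBIC)
D=lambda P,c:[cv2.circle(a,tuple(int((v-w+.5)*k) for v,w in zip(p,o)),3,c,-1) for p in proj("side",np.array(P))]
D([t+M.apply([x,y,0]) for x in(-.01,.01) for y in (.0176,-.0176)],(0,0,255))
b=[];
for x in(.025,.053):
  for y in(-.0245,.0165):
    for z in(.012,.062): b.append([*on(RACK,x,y),z])
D(b,(0,255,0))
cv2.imwrite("pics/s5.png",a)
E
```

```text
(no output)
```

View pics/s5.png

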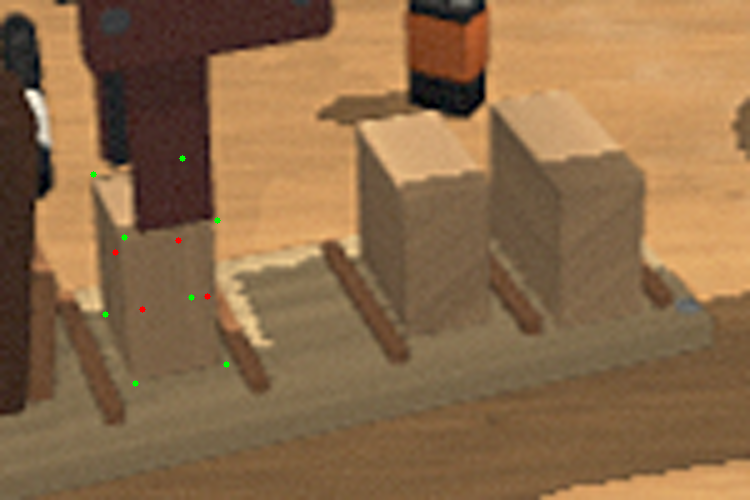

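The picture shows the real fingertips near the block's top, about 25 mm above the reported TCP (red dots). The fingers closed just above the block. I'll quantify the offset before moving.

```bash
python3 - <<'E'
from h import *
s=r.observe();M=R.from_quat(s["eef_rot"]);t=s["tool_pos"]
T=np.array([[175+137/5-.5,200+232/5-.5],[175+213/5-.5,200+220/5-.5]])
for dz in (0,-.01,-.02,-.025,-.03,-.035):
  for y in (.0176,.031):
    print(dz,y,(proj("side",np.array([t+M.apply([x,y,dz]) for x in(-.01,.01)]))-T).round(1).tolist())
import json
c=json.load(open("w1.json")); 
MM=R.from_matrix(R.from_quat(c["orientation"]).as_matrix()) 
# tool->world at w1 : reported tcp
t1=np.array([.6307,.1994,.2519]); M1=R.from_euler("z",np.radians(105.94-90))*R.from_matrix([[-1,0,0],[0,1,0],[0,0,-1]])
for dz in (0,-.015,-.03): print(dz,(proj("wrist",np.array([t1+M1.apply([x,y,dz]) for x in(-.01,.01) for y in(-.044,.044)]),c)/.64).round(0).tolist())
E
```

```text
0 0.0176 [[1.1, 15.5], [-1.1, 15.3]]
0 0.031 [[3.3, 20.1], [1.3, 19.8]]
-0.01 0.0176 [[0.7, 9.7], [-1.4, 9.5]]
-0.01 0.031 [[2.8, 14.2], [1.0, 14.0]]
-0.02 0.0176 [[0.2, 3.8], [-1.8, 3.7]]
-0.02 0.031 [[2.4, 8.2], [0.6, 8.0]]
-0.025 0.0176 [[0.0, 0.8], [-1.9, 0.7]]
-0.025 0.031 [[2.2, 5.2], [0.5, 5.1]]
-0.03 0.0176 [[-0.2, -2.1], [-2.1, -2.2]]
-0.03 0.031 [[2.0, 2.2], [0.3, 2.1]]
-0.035 0.0176 [[-0.4, -5.1], [-2.3, -5.2]]
-0.035 0.031 [[1.8, -0.8], [0.1, -1.0]]
0 [[308.0, 358.0], [502.0, 358.0], [305.0, 316.0], [505.0, 316.0]]
-0.015 [[301.0, 372.0], [509.0, 371.0], [298.0, 327.0], [512.0, 326.0]]
-0.03 [[293.0, 387.0], [516.0, 386.0], [289.0, 339.0], [520.0, 339.0]]
```

The fingers end about 28 mm short of the nominal TCP, while the palm is 80 mm behind it. So I need to go about 14 mm lower, and the palm (±37 mm) must pass the wedge head. First check where the wedge head's edge is, using the first top crop.

```bash
python3 - <<'E'
from h import *
def loc(w): d=w-RACK[:2]; a,b=np.cos(RACK[2]),np.sin(RACK[2]); return np.round((a*d[0]+b*d[1],-b*d[0]+a*d[1]),4)
A=lambda u,v,z:loc(plane("top",130+u/4.5-.4,108+v/4.5-.4,z))
for z in(.107,.117): print([A(*p,z) for p in((35,50),(105,27),(130,88),(58,120))])
go(*on(RACK,.0335,-.004),.021,90+np.degrees(RACK[2]))
E
python3 -m handwheel '[[0,0,0,0.004,0,0,100],[0,0,0,0.001,0,0,100],[0,0,0,0,0,0,100],[0,0,0,0,0,0,100],[0,0,0,0,0,0,100],[0,0,0,0,0,0,100]]' | head -2
```

```text
[array([0.1064, 0.0174]), array([ 0.107 , -0.0146]), array([ 0.0778, -0.0175]), array([0.0736, 0.0163])]
[array([0.1032, 0.0156]), array([ 0.1039, -0.0161]), array([ 0.075, -0.019]), array([0.0708, 0.0145])]
t 16.6 tcp [0.5974 0.1827 0.0352] psi 105.78 tilt 0.00 tool shift [ 0.0053 -0.0003  0.0142] tz -0.00 F [-0.  -0.5  0.3] w 0.0350 gf 0.0 J6 -1.57
time: 17.25
tool_pos: [0.5927, 0.1814, 0.0353]
```

```bash
python3 -m handwheel '[[0,0,0,0,0,0.004,100],[0,0,0,0,0,0.004,100],[0,0,0,0,0,0.004,100],[0,0,0,0,0,0.002,100],[0,0,0,0,0,0,100],[0,0,0,0,0,0,100]]'
python3 -m handwheel '[[0,0,0,0,0,0,40],[0,0,0,0,0,0,40],[0,0,0,0,0,0,40],[0,0,0,0,0,0,40],[0,0,0,0,0,0,30],[0,0,0,0,0,0,30],[0,0,0,0,0,0,30],[0,0,0,0,0,0,30]]' 25
```

```text
time: 17.85
tool_pos: [0.5926, 0.1814, 0.0212]
eef_rot: [-0.137, 0.991, -0.0, -0.0]
contact_force: [-0.6, 0.7, 0.0]
gripper_width: 0.0879
gripper_force: 0.0
time: 18.65
tool_pos: [0.5926, 0.1814, 0.0213]
eef_rot: [-0.137, 0.991, -0.0, 0.0]
contact_force: [0.2, -0.1, 0.8]
gripper_width: 0.0403
gripper_force: 25.0
```

Gripped (40.3 mm, 25 N). Lift and carry.

```bash
python3 -m handwheel '[[0,0,0,0,0,-0.005,30],[0,0,0,0,0,-0.02,30],[0,0,0,0,0,-0.04,30],[0,0,0,0,0,-0.04,30],[0,0,0,0,0,-0.04,30],[0,0,0,0,0,-0.01,30],[0,0,0,0,0,0,30]]' 
python3 - <<'E'
from h import *
p=on(JIG,-.033,0); go(*p,.17,90+np.degrees(JIG[2]))
E
```

```text
time: 19.35
tool_pos: [0.5937, 0.1817, 0.1783]
eef_rot: [-0.137, 0.991, 0.0, 0.002]
contact_force: [-0.0, 0.2, 1.0]
gripper_width: 0.0407
gripper_force: 25.0
t 19.4 tcp [0.5937 0.1817 0.1783] psi 105.78 tilt 0.23 tool shift [ 0.1737 -0.3458  0.0076] tz 4.22 F [-0.   0.2  1. ] w 0.0407 gf 25.0 J6 -1.57
```

```bash
python3 -m handwheel '[[0,0,0,0.010,-0.018,0,30],[0,0,0,0.018,-0.037,0,30],[0,0,0,0.018,-0.037,0,30],[0,0,0,0.018,-0.037,0,30],[0,0,0,0.018,-0.037,0,30],[0,0,0,0.018,-0.037,0,30],[0,0,0,0.018,-0.037,0,30],[0,0,0,0.018,-0.037,0,30],[0,0,0,0.018,-0.037,0,30],[0,0,0,0.014,-0.025,0,30],[0,0,4.22,0.002,-0.007,0,30],[0,0,0,0,0,0,30]]'
python3 -m handwheel '[[0,0,0,0,0,0,30],[0,0,0,0,0,0,30]]' >/dev/null
python3 - <<'E'
from h import *
p=on(JIG,-.033,0); go(*p,.0225,90+np.degrees(JIG[2]))
E
```

```text
time: 20.55
tool_pos: [0.5207, -0.1992, 0.174]
eef_rot: [-0.099, 0.995, 0.001, -0.002]
contact_force: [0.1, 0.6, -0.7]
gripper_width: 0.0408
gripper_force: 25.0
t 20.8 tcp [ 0.5224 -0.1971  0.1754] psi 101.67 tilt 0.11 tool shift [ 0.0017 -0.001   0.1529] tz 0.11 F [ 0.5 -0.1  0.4] w 0.0405 gf 25.0 J6 -2.16
```

```bash
python3 -m handwheel '[[0,0,0,0,-0.001,0.02,30],[0,0,0,0,0,0.04,30],[0,0,0,0,0,0.04,30],[0,0,0,0,0,0.03,30],[0,0,0,0,0,0.015,30],[0,0,0,0,0,0.006,30],[0,0,0,0,0,0,30],[0,0,0,0,0,0,30],[0,0,0,0,0,0,30]]'
python3 - <<'E'
from h import *
p=on(JIG,-.0387,0); go(*p,.0215,90+np.degrees(JIG[2]))
E
```

```text
time: 21.65
tool_pos: [0.5244, -0.1992, 0.0267]
eef_rot: [-0.101, 0.995, -0.001, 0.001]
contact_force: [-0.3, 0.4, -1.2]
gripper_width: 0.041
gripper_force: 25.0
t 21.6 tcp [ 0.5244 -0.1992  0.0267] psi 101.57 tilt 0.15 tool shift [0.0092 0.0016 0.0052] tz 0.01 F [-0.3  0.4 -1.2] w 0.0410 gf 25.0 J6 -2.16
```

```bash
python3 -m handwheel '[[0,0,0,0,0.001,0.003,30],[0,0,0,0,0,0.0007,30],[0,0,0,0.003,0,0,30],[0,0,0,0.003,0,0,30],[0,0,0,0,0,0,30],[0,0,0,0,0,0,30]]'
python3 -m handwheel '[[0,0,0,0.001,0,0,30],[0,0,0,0,0,0,30],[0,0,0,0,0,0,30]]'
```

```text
time: 22.25
tool_pos: [0.5171, -0.1991, 0.0216]
eef_rot: [-0.101, 0.995, 0.0, 0.0]
contact_force: [-0.2, 0.1, -0.9]
gripper_width: 0.0408
gripper_force: 25.0
time: 22.55
tool_pos: [0.5163, -0.1992, 0.0216]
eef_rot: [-0.101, 0.995, -0.0, 0.0]
contact_force: [0.3, 0.4, 0.2]
gripper_width: 0.0409
gripper_force: 25.0
```

```bash
python3 -m handwheel '[[0,0,0,0.001,0,0,30],[0,0,0,0,0,0,30],[0,0,0,0,0,0,30]]' | sed -n '2p;4p'
python3 -m handwheel '[[0,0,0,0.001,0,0,30],[0,0,0,0,0,0,30],[0,0,0,0,0,0,30]]'| sed -n '2p;4p'
```

```text
tool_pos: [0.5152, -0.1994, 0.0216]
contact_force: [0.3, -0.4, 0.1]
tool_pos: [0.5152, -0.1996, 0.0218]
contact_force: [4.6, 2.6, -1.4]
```

Contact exactly at the expected place. Release, then fetch block 52 at rack (-0.046, -0.003).

```bash
python3 -m handwheel '[[0,0,0,-0.0005,0,0,70],[0,0,0,0,0,0,70],[0,0,0,0,0,0,70],[0,0,0,0,0,0,70],[0,0,0,0,0,-0.02,70],[0,0,0,0,0,-0.04,100],[0,0,0,0,0,-0.04,100],[0,0,0,0,0,-0.04,100],[0,0,0,0,0,-0.02,100],[0,0,0,0,0,0,100]]'
python3 - <<'E'
from h import *
p=on(RACK,-.046,-.002); go(*p,.19,90+np.degrees(RACK[2]))
E
```

```text
time: 24.15
tool_pos: [0.5166, -0.2004, 0.1849]
eef_rot: [-0.101, 0.995, -0.002, 0.003]
contact_force: [0.1, 0.2, -0.4]
gripper_width: 0.0876
gripper_force: 0.0
t 24.1 tcp [ 0.5166 -0.2004  0.1849] psi 101.56 tilt 0.36 tool shift [-0.0712  0.3546 -0.006 ] tz -4.22 F [ 0.1  0.2 -0.4] w 0.0876 gf 0.0 J6 -2.16
```

```bash
python3 -m handwheel '[[0,0,0,-0.006,0.020,-0.002,100],[0,0,0,-0.0072,0.037,0,100],[0,0,0,-0.0072,0.037,0,100],[0,0,0,-0.0072,0.037,0,100],[0,0,0,-0.0072,0.037,0,100],[0,0,0,-0.0072,0.037,0,100],[0,0,0,-0.0072,0.037,0,100],[0,0,0,-0.0072,0.037,0,100],[0,0,0,-0.0072,0.037,0,100],[0,0,0,-0.006,0.027,0,100],[0,0,-4.22,-0.001,0.012,0,100],[0,0,0,0,0,0,100]]' | head -1
python3 -m handwheel '[[0,0,0,0,0,0,100],[0,0,0,0,0,0,100]]' >/dev/null
python3 - <<'E'
from h import *
p=on(RACK,-.047,-.002); go(*p,.016,90+np.degrees(RACK[2]))
E
```

```text
time: 25.35
t 25.6 tcp [0.5124 0.1615 0.1829] psi 105.66 tilt 0.08 tool shift [-0.0019 -0.0009  0.1669] tz -0.12 F [ 0.  -1.4 -0.4] w 0.0883 gf 0.0 J6 -1.56
```

```bash
python3 -m handwheel '[[0,0,-0.1,-0.002,0,0.02,100],[0,0,0,0,0,0.04,100],[0,0,0,0,0,0.04,100],[0,0,0,0,0,0.03,100],[0,0,0,0,0,0.02,100],[0,0,0,0,0,0.01,100],[0,0,0,0,0,0.007,100],[0,0,0,0,0,0,100],[0,0,0,0,0,0,100],[0,0,0,0,0,0,100]]'
python3 -m handwheel '[[0,0,0,0,0,0,45],[0,0,0,0,0,0,45],[0,0,0,0,0,0,45],[0,0,0,0,0,0,45],[0,0,0,0,0,0,40],[0,0,0,0,0,0,40],[0,0,0,0,0,0,40]]' 25
```

```text
time: 26.55
tool_pos: [0.5155, 0.1631, 0.0176]
eef_rot: [-0.138, 0.99, 0.0, 0.001]
contact_force: [-0.0, -0.5, -0.4]
gripper_width: 0.0882
gripper_force: 0.0
time: 27.25
tool_pos: [0.5148, 0.163, 0.0167]
eef_rot: [-0.138, 0.99, -0.0, 0.0]
contact_force: [0.3, -0.9, 1.3]
gripper_width: 0.0519
gripper_force: 25.0
```

```bash
python3 -m handwheel '[[0,0,0,0,0,-0.005,40],[0,0,0,0,0,-0.02,40],[0,0,0,0,0,-0.04,40],[0,0,0,0,0,-0.04,40],[0,0,0,0,0,-0.04,40],[0,0,0,0,0,-0.01,40],[0,0,0,0,0,0,40]]' 
python3 - <<'E'
from h import *
p=on(JIG,.006,0); go(*p,.17,90+np.degrees(JIG[2]))
E
```

```text
time: 27.95
tool_pos: [0.5157, 0.1633, 0.1733]
eef_rot: [-0.138, 0.99, 0.0, 0.002]
contact_force: [-0.1, 0.0, -0.4]
gripper_width: 0.0518
gripper_force: 25.0
t 27.9 tcp [0.5157 0.1633 0.1733] psi 105.88 tilt 0.21 tool shift [ 0.0553 -0.3521  0.0031] tz 4.32 F [-0.1  0.  -0.4] w 0.0518 gf 25.0 J6 -1.56
```

```bash
python3 -m handwheel '[[0,0,0,0.003,-0.018,0,40],[0,0,0,0.0057,-0.037,0,40],[0,0,0,0.0057,-0.037,0,40],[0,0,0,0.0057,-0.037,0,40],[0,0,0,0.0057,-0.037,0,40],[0,0,0,0.0057,-0.037,0,40],[0,0,0,0.0057,-0.037,0,40],[0,0,0,0.0057,-0.037,0,40],[0,0,0,0.0057,-0.037,0,40],[0,0,0,0.005,-0.028,0,40],[0,0,4.32,0.001,-0.010,0,40],[0,0,0,0,0,0,40]]' | head -1
python3 -m handwheel '[[0,0,0,0,0,0,40],[0,0,0,0,0,0,40],[0,0,0,0,0,0,40]]' >/dev/null
python3 - <<'E'
from h import *
p=on(JIG,.004,0); go(*p,.0175,90+np.degrees(JIG[2]))
E
```

```text
time: 29.15
t 29.4 tcp [ 0.5583 -0.1895  0.1712] psi 101.67 tilt 0.05 tool shift [ 0.0015 -0.0012  0.1537] tz 0.11 F [ 0.3 -0.1 -0.1] w 0.0517 gf 25.0 J6 -2.12
```

```bash
python3 -m handwheel '[[0,0,0,0,-0.001,0.02,40],[0,0,0,0,0,0.04,40],[0,0,0,0,0,0.04,40],[0,0,0,0,0,0.03,40],[0,0,0,0,0,0.015,40],[0,0,0,0,0,0.006,40],[0,0,0,0,0,0,40],[0,0,0,0,0,0,40],[0,0,0,0,0,0,40]]' | sed -n '2p;4p'
python3 - <<'E'
from h import *
p=on(JIG,-.005,0); go(*p,.0172,90+np.degrees(JIG[2]))
E
```

```text
tool_pos: [0.5599, -0.1919, 0.0221]
contact_force: [0.2, -0.2, -0.0]
t 30.4 tcp [ 0.5599 -0.1919  0.0221] psi 101.57 tilt 0.15 tool shift [0.0117 0.0016 0.0049] tz 0.01 F [ 0.2 -0.2 -0. ] w 0.0516 gf 25.0 J6 -2.12
```

```bash
python3 -m handwheel '[[0,0,0,0,0.001,0.003,40],[0,0,0,0,0,0.0005,40],[0,0,0,0.003,0,0,40],[0,0,0,0.003,0,0,40],[0,0,0,0.001,0,0,40],[0,0,0,0,0,0,40],[0,0,0,0,0,0,40]]'| sed -n '2p;4p'
for i in 1; do :; done
python3 -m handwheel '[[0,0,0,0.001,0,0,40],[0,0,0,0,0,0,40],[0,0,0,0,0,0,40]]'| sed -n '2p;4p'
python3 -m handwheel '[[0,0,0,0.001,0,0,40],[0,0,0,0,0,0,40],[0,0,0,0,0,0,40]]'| sed -n '2p;4p'
```

```text
tool_pos: [0.5517, -0.192, 0.0171]
contact_force: [0.3, 0.6, -2.0]
tool_pos: [0.5507, -0.1921, 0.0171]
contact_force: [0.2, 0.7, -0.4]
tool_pos: [0.5497, -0.1924, 0.0171]
contact_force: [-0.3, 0.7, -2.2]
```

```bash
python3 -m handwheel '[[0,0,0,0.001,0,0,40],[0,0,0,0,0,0,40],[0,0,0,0,0,0,40]]'| sed -n '2p;4p'
python3 -m handwheel '[[0,0,0,0.0007,0,0,40],[0,0,0,0,0,0,40],[0,0,0,0,0,0,40]]'| sed -n '2p;4p'
```

```text
tool_pos: [0.5492, -0.1926, 0.0172]
contact_force: [1.6, 1.0, -0.9]
tool_pos: [0.5492, -0.1926, 0.0174]
contact_force: [4.4, 2.8, -1.3]
```

```bash
python3 -m handwheel '[[0,0,0,-0.0007,0,0.0004,80],[0,0,0,0,0,0,80],[0,0,0,0,0,0,80],[0,0,0,0,0,0,80],[0,0,0,0,0,-0.02,80],[0,0,0,0,0,-0.04,100],[0,0,0,0,0,-0.04,100],[0,0,0,0,0,-0.04,100],[0,0,0,0,0,-0.02,100],[0,0,0,0,0,0,100]]' | head -1
python3 - <<'E'
from h import *
p=on(RACK,-.089,.004); go(*p,.18,90+np.degrees(RACK[2]))
E
```

```text
time: 33.25
t 33.2 tcp [ 0.5507 -0.1934  0.1801] psi 101.56 tilt 0.36 tool shift [ 0.0069  0.3573 -0.0012] tz -4.23 F [-0.5  0.4 -0.3] w 0.0879 gf 0.0 J6 -2.13
```

```bash
python3 -m handwheel '[[0,0,0,0.0006,0.020,-0.002,100],[0,0,0,0.0007,0.037,0,100],[0,0,0,0.0007,0.037,0,100],[0,0,0,0.0007,0.037,0,100],[0,0,0,0.0007,0.037,0,100],[0,0,0,0.0007,0.037,0,100],[0,0,0,0.0007,0.037,0,100],[0,0,0,0.0007,0.037,0,100],[0,0,0,0.0007,0.037,0,100],[0,0,0,0.0007,0.028,0,100],[0,0,-4.23,0,0.014,0,100],[0,0,0,0,0,0,100]]' | head -1
python3 -m handwheel '[[0,0,0,0,0,0,100],[0,0,0,0,0,0,100]]' >/dev/null
python3 - <<'E'
from h import *
p=on(RACK,-.089,.004); go(*p,.016,90+np.degrees(RACK[2]))
E
```

```text
time: 34.45
t 34.6 tcp [0.4696 0.1561 0.178 ] psi 105.69 tilt 0.09 tool shift [-0.0026 -0.0014  0.162 ] tz -0.09 F [-0.4  0.4 -0.6] w 0.0879 gf 0.0 J6 -1.55
```

```bash
python3 -m handwheel '[[0,0,-0.1,-0.002,-0.001,0.02,100],[0,0,0,0,0,0.04,100],[0,0,0,0,0,0.04,100],[0,0,0,0,0,0.03,100],[0,0,0,0,0,0.02,100],[0,0,0,0,0,0.008,100],[0,0,0,0,0,0.004,100],[0,0,0,0,0,0,100],[0,0,0,0,0,0,100],[0,0,0,0,0,0,100]]'
python3 -m handwheel '[[0,0,0,0,0,0,60],[0,0,0,0,0,0,60],[0,0,0,0,0,0,60],[0,0,0,0,0,0,55],[0,0,0,0,0,0,55],[0,0,0,0,0,0,55]]' 25
```

```text
time: 35.65
tool_pos: [0.4732, 0.1566, 0.0177]
eef_rot: [-0.138, 0.99, 0.0, 0.001]
contact_force: [-0.8, 0.8, -0.8]
gripper_width: 0.0881
gripper_force: 0.0
time: 36.25
tool_pos: [0.4725, 0.1565, 0.0169]
eef_rot: [-0.138, 0.99, 0.0, 0.0]
contact_force: [-0.8, 0.2, 4.1]
gripper_width: 0.0627
gripper_force: 25.0
```

```bash
python3 -m handwheel '[[0,0,0,0,0,-0.005,55],[0,0,0,0,0,-0.02,55],[0,0,0,0,0,-0.04,55],[0,0,0,0,0,-0.04,55],[0,0,0,0,0,-0.04,55],[0,0,0,0,0,-0.01,55],[0,0,0,0,0,0,55]]'  | sed -n '1p;5p;6p'
python3 - <<'E'
from h import *
import json
p=on(JIG,.027,0); go(*p,.17,90+np.degrees(JIG[2]))
c=json.load(open("w3.json"))
def loc(w): d=w-RACK[:2]; a,b=np.cos(RACK[2]),np.sin(RACK[2]); return np.round((a*d[0]+b*d[1],-b*d[0]+a*d[1]),4)
q=lambda u,v,z:loc(plane("wrist",130+u/3-.33,10+v/3-.33,z,c))
for n,l in(("63",((335,50),(488,55),(486,122),(337,115))),("52",((333,152),(458,154),(456,222),(333,218)))): print(n,np.mean([q(*p,.062) for p in l],0))
E
```

```text
time: 36.95
gripper_width: 0.0626
gripper_force: 25.0
t 37.0 tcp [0.4734 0.1567 0.1732] psi 105.89 tilt 0.21 tool shift [-0.0081 -0.3589  0.0032] tz 4.33 F [-0.  -1.  -0.2] w 0.0626 gf 25.0 J6 -1.55
63 [-0.090725  0.004275]
52 [-0.047125 -0.002575]
```

```bash
python3 -m handwheel '[[0,0,0,-0.001,-0.020,0,55],[0,0,0,-0.0007,-0.037,0,55],[0,0,0,-0.0007,-0.037,0,55],[0,0,0,-0.0007,-0.037,0,55],[0,0,0,-0.0007,-0.037,0,55],[0,0,0,-0.0007,-0.037,0,55],[0,0,0,-0.0007,-0.037,0,55],[0,0,0,-0.0007,-0.037,0,55],[0,0,0,-0.0007,-0.037,0,55],[0,0,0,0,-0.030,0,55],[0,0,4.33,0,-0.013,0,55],[0,0,0,0,0,0,55]]' | head -1
python3 -m handwheel '[[0,0,0,0,0,0,55],[0,0,0,0,0,0,55],[0,0,0,0,0,0,55]]' >/dev/null
python3 - <<'E'
from h import *
p=on(JIG,.027,0); go(*p,.0175,90+np.degrees(JIG[2]))
E
```

```text
time: 38.15
t 38.5 tcp [ 0.5767 -0.186   0.1713] psi 101.67 tilt 0.05 tool shift [-0.0028 -0.0009  0.1538] tz 0.11 F [-0.3  0.1  0.1] w 0.0631 gf 25.0 J6 -2.11
```

```bash
python3 -m handwheel '[[0,0,0.1,-0.003,-0.001,0.02,55],[0,0,0,0,0,0.03,55],[0,0,0,0,0,0.03,55],[0,0,0,0,0,0.015,55],[0,0,0,0,0,0,55],[0,0,0,0,0,0,55],[0,0,0,0,0,0,55]]' | sed -n '2p;4p'
python3 - <<'E'
from h import *
p=on(JIG,.0275,0); go(*p,.0172,90+np.degrees(JIG[2]))
E
```

```text
tool_pos: [0.5814, -0.1877, 0.0782]
contact_force: [-0.4, 1.1, -0.2]
t 39.1 tcp [ 0.5814 -0.1877  0.0782] psi 101.48 tilt 0.15 tool shift [0.0012 0.0019 0.061 ] tz -0.08 F [-0.4  1.1 -0.2] w 0.0628 gf 25.0 J6 -2.10
```

```bash
python3 -m handwheel '[[0,0,0,0.0005,0.0015,0.01,55],[0,0,0,0,0,0.015,55],[0,0,0,0,0,0.015,55],[0,0,0,0,0,0.01,55],[0,0,0,0,0,0.006,55],[0,0,0,0,0,0.003,55],[0,0,0,0,0,0.001,55],[0,0,0,0,0,0,55],[0,0,0,0,0,0,55]]' | sed -n '2p;4p'
python3 - <<'E'
from h import *
p=on(JIG,.0235,0); go(*p,.0172,90+np.degrees(JIG[2]))
E
```

```text
tool_pos: [0.5792, -0.1859, 0.0169]
contact_force: [-0.8, 0.8, 3.9]
t 40.0 tcp [ 0.5792 -0.1859  0.0169] psi 101.46 tilt 0.03 tool shift [ 0.0033 -0.0004 -0.0003] tz -0.11 F [-0.8  0.8  3.9] w 0.0630 gf 25.0 J6 -2.10
```

```bash
python3 -m handwheel '[[0,0,0,0.001,0,-0.0003,55],[0,0,0,0.001,0,0,55],[0,0,0,0,0,0,55],[0,0,0,0,0,0,55]]'| sed -n '2p;4p'
python3 -m handwheel '[[0,0,0,0.001,0,0,55],[0,0,0,0,0,0,55],[0,0,0,0,0,0,55]]'| sed -n '2p;4p'
python3 -m handwheel '[[0,0,0,0.0006,0,0,55],[0,0,0,0,0,0,55],[0,0,0,0,0,0,55]]'| sed -n '2p;4p'
```

```text
tool_pos: [0.5793, -0.1864, 0.0173]
contact_force: [6.0, 3.6, -1.8]
tool_pos: [0.5794, -0.1865, 0.0176]
contact_force: [8.4, 4.3, -1.9]
tool_pos: [0.5794, -0.1866, 0.0178]
contact_force: [9.3, 5.0, -2.0]
```

Contact, with the force rising to about 10 N. Release and back out to look at the row.

```bash
python3 -m handwheel '[[0,0,0,-0.002,0,0,55],[0,0,0,0,0,0.0003,95],[0,0,0,0,0,0,95],[0,0,0,0,0,0,95],[0,0,0,0,0,0,95],[0,0,0,0,0,-0.02,95],[0,0,0,0,0,-0.04,100],[0,0,0,-0.01,0,-0.04,100],[0,0,0,-0.02,0,-0.04,100],[0,0,0,-0.02,0,-0.04,100],[0,0,0,-0.01,0,-0.04,100],[0,0,0,0,0,0,100]]' | head -2
python3 -m handwheel '[[0,0,0,0,0,0,100],[0,0,0,0,0,0,100],[0,0,0,0,0,0,100]]' >/dev/null
python3 - <<'E'
from h import *
import json
go(0,0,0)
c=r.camera_info("wrist"); im=r.read_camera("wrist")[:,:,::-1]
json.dump({k:np.array(v).tolist() for k,v in c.items() if k in("vfov","cx","cy","eye","orientation")},open("w4.json","w"))
a=im[10:210,180:340];cv2.imwrite("pics/w4.png",cv2.resize(a,None,fx=3,fy=3,interpolation=cv2.INTER_CUBIC))
E
```

```text
time: 42.25
tool_pos: [0.641, -0.1753, 0.2433]
t 42.5 tcp [ 0.6352 -0.1743  0.2347] psi 101.44 tilt 0.20 tool shift [0.5872 0.2965 0.237 ]  F [-0.5  1.1 -0.3] w 0.0875 gf 0.0 J6 -2.06
```

View pics/w4.png

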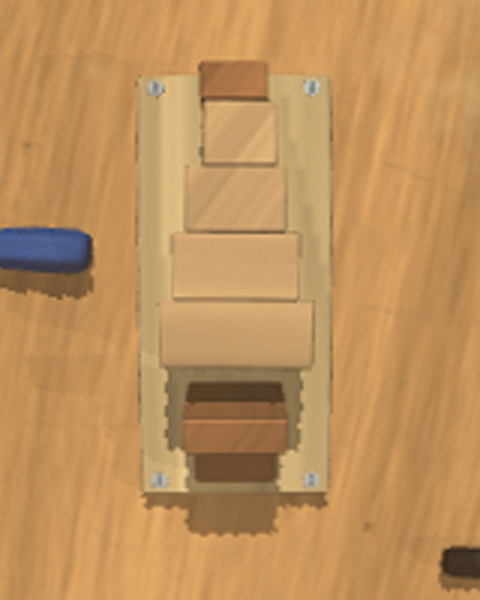

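The row stands straight and in order, with small gaps. Top faces: 30 rows 100–162, 41 rows 166–229, 52 rows 235–298, 63 rows 302–366, all centred near column 238. I'll check the numbers and plan the wedge.

```bash
python3 - <<'E'
from h import *
import json
c=json.load(open("w4.json"))
def loc(w): d=w-JIG[:2]; a,b=np.cos(JIG[2]),np.sin(JIG[2]); return np.round((a*d[0]+b*d[1],-b*d[0]+a*d[1]),4)
q=lambda u,v,z=.062:loc(plane("wrist",180+u/3-.33,10+v/3-.33,z,c))
for n,l,rr,t,b in(("stop",200,268,80,97),("30",204,276,100,162),("41",187,286,166,229),("52",173,298,235,298),("63",161,312,302,366)):
    m=(l+rr)/2; print(n,"x",q(m,t)[0],q(m,b)[0],"mid",(q(m,t)+q(m,b))/2)
p=on(RACK,.093,.001); go(*p,.19,90+np.degrees(RACK[2]))
E
```

```text
stop x -0.0833 -0.0759 mid [-0.0796 -0.0002]
30 x -0.0745 -0.048 mid [-0.06125  0.00215]
41 x -0.0463 -0.02 mid [-0.03315  0.00065]
52 x -0.0175 0.0084 mid [-0.00455  0.00015]
63 x 0.01 0.0363 mid [0.02315 0.00035]
t 42.6 tcp [ 0.6354 -0.1744  0.2349] psi 101.44 tilt 0.18 tool shift [-0.0873  0.3662  0.0452] tz -4.34 F [ 0.2 -0.5 -1.3] w 0.0880 gf 0.0 J6 -2.06
```

The blocks are at jig x -61, -33, -5 and +23 mm, which is packed tight. Now the wedge.

```bash
python3 -m handwheel '[[0,0,0,-0.005,0.020,0,100],[0,0,0,-0.009,0.037,0.003,100],[0,0,0,-0.009,0.037,0.003,100],[0,0,0,-0.009,0.037,0.003,100],[0,0,0,-0.009,0.037,0.003,100],[0,0,0,-0.009,0.037,0.003,100],[0,0,0,-0.009,0.037,0.003,100],[0,0,0,-0.009,0.037,0.003,100],[0,0,0,-0.009,0.037,0.003,100],[0,0,0,-0.008,0.032,0.003,100],[0,0,-4.34,-0.003,0.018,0,100],[0,0,0,0,0,0,100]]' | head -1
python3 -m handwheel '[[0,0,0,0,0,0,100],[0,0,0,0,0,0,100],[0,0,0,0,0,0,100]]' >/dev/null
python3 - <<'E'
from h import *
p=on(RACK,.093,.001); go(*p,.057,90+np.degrees(RACK[2]))
E
```

```text
time: 43.8
t 44.1 tcp [0.6503 0.2004 0.2096] psi 105.68 tilt 0.01 tool shift [0.0015 0.0021 0.1526] tz -0.11 F [ 0.1 -0.3  0.6] w 0.0879 gf 0.0 J6 -1.56
```

```bash
python3 -m handwheel '[[0,0,-0.1,0.001,0.002,0.02,100],[0,0,0,0,0,0.04,100],[0,0,0,0,0,0.04,100],[0,0,0,0,0,0.03,100],[0,0,0,0,0,0.015,100],[0,0,0,0,0,0.007,100],[0,0,0,0,0,0,100],[0,0,0,0,0,0,100],[0,0,0,0,0,0,100]]' | sed -n '1,4p'
python3 -m handwheel '[[0,0,0,0,0,0,60],[0,0,0,0,0,0,50],[0,0,0,0,0,0,40],[0,0,0,0,0,0,30],[0,0,0,0,0,0,25],[0,0,0,0,0,0,25],[0,0,0,0,0,0,25],[0,0,0,0,0,0,25]]' 50
python3 - <<'E'
from h import *
p=on(RACK,.093,.0); go(*p,.057,90+np.degrees(RACK[2]))
E
```

```text
time: 45.0
tool_pos: [0.6499, 0.2036, 0.0595]
eef_rot: [-0.138, 0.99, 0.0, 0.001]
contact_force: [-0.4, -0.1, 0.8]
time: 45.8
tool_pos: [0.6486, 0.2034, 0.0576]
eef_rot: [-0.138, 0.99, 0.0, -0.0]
contact_force: [-0.2, -0.7, 0.5]
gripper_width: 0.0357
gripper_force: 50.0
t 45.8 tcp [0.6486 0.2034 0.0576] psi 105.90 tilt 0.01 tool shift [ 0.0007 -0.0023  0.0006] tz 0.12 F [-0.2 -0.7  0.5] w 0.0357 gf 50.0 J6 -1.56
```

```bash
python3 -m handwheel '[[0,0,0,0,0,-0.005,25],[0,0,0,0,0,-0.015,25],[0,0,0,0,0,-0.03,25],[0,0,0,0,0,-0.04,25],[0,0,0,0,0,-0.04,25],[0,0,0,0,0,-0.015,25],[0,0,0,0,0,0,25],[0,0,0,0,0,0,25]]'  | sed -n '1,6p'
python3 - <<'E'
from h import *
p=on(JIG,.055,0); go(*p,.20,90+np.degrees(JIG[2]))
E
```

```text
time: 46.6
tool_pos: [0.6479, 0.2031, 0.2017]
eef_rot: [-0.138, 0.99, -0.0, -0.001]
contact_force: [-0.4, 0.4, -0.8]
gripper_width: 0.036
gripper_force: 50.0
t 46.6 tcp [0.6479 0.2031 0.2017] psi 105.90 tilt 0.08 tool shift [ 0.1445 -0.3579  0.0019] tz 4.34 F [-0.4  0.4 -0.8] w 0.0360 gf 50.0 J6 -1.56
```

```bash
python3 -m handwheel '[[0,0,0,0.008,-0.020,0,25],[0,0,0,0.015,-0.037,0,25],[0,0,0,0.015,-0.037,0,25],[0,0,0,0.015,-0.037,0,25],[0,0,0,0.015,-0.037,0,25],[0,0,0,0.015,-0.037,0,25],[0,0,0,0.015,-0.037,0,25],[0,0,0,0.015,-0.037,0,25],[0,0,0,0.015,-0.037,0,25],[0,0,0,0.011,-0.028,0,25],[0,0,4.34,0.006,-0.014,0,25],[0,0,0,0,0,0,25]]' | head -1
python3 -m handwheel '[[0,3.45,0,0,0,0,25],[0,3.45,0,0,0,0,25],[0,0,0,0,0,0,25],[0,0,0,0,0,0,25],[0,0,0,0,0,0,25]]' >/dev/null
cat >> h.py <<'E'
TH=np.radians(6.9)
def wedge(h,off=0):  # TCP for wedge point h above its final height along its axis
    L=.0456+h; x,y=on(JIG,.043+np.sin(TH)*L+off,0); go(x,y,.024+np.cos(TH)*L,90+np.degrees(JIG[2]))
E
python3 - <<'E'
from h import *
wedge(.08)
a=cv2.resize(r.read_camera("side")[80:200,160:320,::-1],None,fx=4.5,fy=4.5,interpolation=cv2.INTER_CUBIC)
cv2.imwrite("pics/s6.png",a)
E
```

```text
time: 47.8
t 48.3 tcp [ 0.6066 -0.1802  0.202 ] psi 101.62 tilt 6.91 tool shift [-0.0097 -0.0006  0.0526] tz 0.06 F [ 0.2  0.  -0.7] w 0.0356 gf 50.0 J6 -2.03
```

View pics/s6.png

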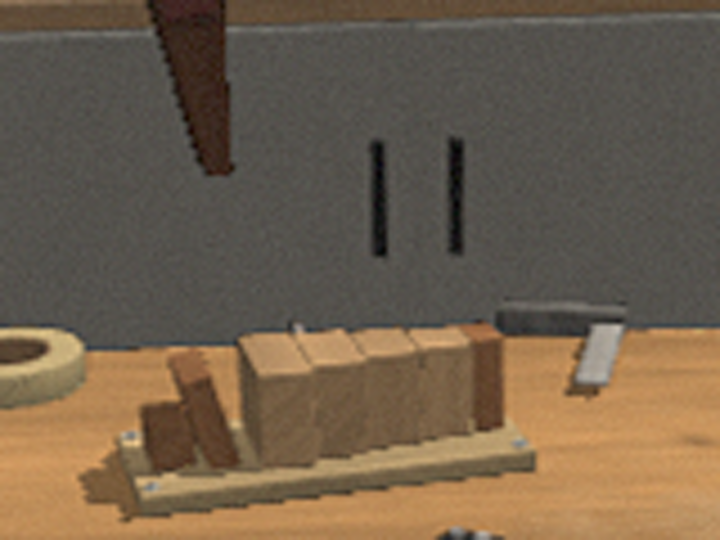

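The wedge is held point down, its near face edge at (205–233,174), tilted the right way. I'll compare the point's position with expectation, using block 63's near foot corners (258,467) and (318,462) as reference.

```bash
python3 - <<'E'
from h import *
s=r.observe();M=R.from_quat(s["eef_rot"]);t=s["tool_pos"]
px=lambda P:((proj("side",np.array(P))+.5-[160,80])*4.5).round(1).tolist()
print("wedge point exp",px([t+M.apply([x,.018,.0456]) for x in(-.006,.006)]),"meas (205,175)(233,172)")
print("block63 foot",px([[*on(JIG,x,.0315),.012] for x in(.037,.009)]),"meas (258,467)(318,462)")
print("scale", px([[*on(JIG,x,.018),.15] for x in(.04,.05)]))
E
```

```text
wedge point exp [[205.8, 178.0], [230.9, 172.8]] meas (205,175)(233,172)
block63 foot [[265.3, 469.9], [321.0, 463.3]] meas (258,467)(318,462)
scale [[238.8, 188.4], [217.7, 190.2]]
```

```bash
python3 -m handwheel '[[0,0,0,-0.005,0,0,25],[0,0,0,-0.006,0,0,25],[0,0,0,0,-0.0006,0.02,25],[0,0,0,0,0,0.02,25],[0,0,0,0,0,0.01,25],[0,0,0,0,0,0.003,25],[0,0,0,0,0,0,25],[0,0,0,0,0,0,25],[0,0,0,0,0,0,25]]' | sed -n '2p;4p'
python3 - <<'E'
from h import *
wedge(.05,.0015)
E
```

```text
tool_pos: [0.6126, -0.1805, 0.1497]
contact_force: [-0.4, -0.0, -1.2]
t 49.2 tcp [ 0.6126 -0.1805  0.1497] psi 101.56 tilt 6.82 tool shift [0.0009 0.001  0.0311] tz 0.00 F [-0.4 -0.  -1.2] w 0.0356 gf 50.0 J6 -2.02
```

```bash
python3 -m handwheel '[[0,0,0,0.001,0.001,0.01,25],[0,0,0,0,0,0.015,25],[0,0,0,0,0,0.015,25],[0,0,0,0,0,0.01,25],[0,0,0,0,0,0.005,25],[0,0,0,0,0,0,25],[0,0,0,0,0,0,25]]' | sed -n '2p;4p'
python3 - <<'E'
from h import *
wedge(.01,.001)
E
```

```text
tool_pos: [0.6045, -0.181, 0.0943]
contact_force: [-1.2, -0.2, -1.2]
t 50.0 tcp [ 0.6045 -0.181   0.0943] psi 101.56 tilt 6.89 tool shift [ 0.0001 -0.0002  0.0152] tz -0.00 F [-1.2 -0.2 -1.2] w 0.0355 gf 50.0 J6 -2.02
```

```bash
python3 -m handwheel '[[0,0,0,0,0,0.006,25],[0,0,0,0,0,0.006,25],[0,0,0,0,0,0.003,25],[0,0,0,0,0,0,25],[0,0,0,0,0,0,25]]' 60| sed -n '2p;4p'
python3 -m handwheel '[[0,0,0,0,0,0.003,25],[0,0,0,0,0,0,25],[0,0,0,0,0,0,25]]'| sed -n '2p;4p'
python3 -m handwheel '[[0,0,0,0,0,0.002,25],[0,0,0,0,0,0,25],[0,0,0,0,0,0,25]]'| sed -n '2p;4p'
```

```text
tool_pos: [0.6025, -0.1812, 0.0793]
contact_force: [1.1, 0.2, -1.3]
tool_pos: [0.6023, -0.1813, 0.0764]
contact_force: [1.9, -0.0, -1.6]
tool_pos: [0.6022, -0.1813, 0.0745]
contact_force: [2.5, 0.4, -0.9]
```

```bash
python3 -m handwheel '[[0,0,0,0,0,0.002,25],[0,0,0,0,0,0,25],[0,0,0,0,0,0,25]]'| sed -n '2p;4p'
python3 -m handwheel '[[0,0,0,0,0,0.002,25],[0,0,0,0,0,0,25],[0,0,0,0,0,0,25]]'| sed -n '2p;4p'
python3 -m handwheel '[[0,0,0,0,0,0.002,25],[0,0,0,0,0,0,25],[0,0,0,0,0,0,25]]'| sed -n '2p;4p'
```

```text
tool_pos: [0.6021, -0.1814, 0.0725]
contact_force: [4.2, 0.8, 0.0]
tool_pos: [0.6021, -0.1815, 0.0706]
contact_force: [5.3, 1.3, 1.1]
tool_pos: [0.6024, -0.1816, 0.0697]
contact_force: [4.9, 2.6, 7.1]
```

Now it is seating (7 N up at the expected height). Keep pressing in small steps.

```bash
python3 -m handwheel '[[0,0,0,0,0,0.0015,25],[0,0,0,0,0,0,25],[0,0,0,0,0,0,25]]'| sed -n '2p;4p;6p'
python3 -m handwheel '[[0,0,0,0,0,0.0015,25],[0,0,0,0,0,0,25],[0,0,0,0,0,0,25]]'| sed -n '2p;4p;6p'
```

```text
tool_pos: [0.6026, -0.1817, 0.0695]
contact_force: [2.3, 2.6, 16.6]
gripper_force: 60.0
tool_pos: [0.6026, -0.1817, 0.0694]
contact_force: [0.2, 4.3, 26.5]
gripper_force: 60.0
```

Seated: 26 N, no further travel, height as predicted. Release and retract along the tool axis.

```bash
python3 -m handwheel '[[0,0,0,0,0,-0.003,25],[0,0,0,0,0,0,60],[0,0,0,0,0,0,80],[0,0,0,0,0,0,80],[0,0,0,0,0,0,80],[0,0,0,0,0,-0.01,80],[0,0,0,0,0,-0.03,80],[0,0,0,0,0,-0.04,80],[0,0,0,0,0,-0.04,80],[0,0,0,-0.02,0,-0.03,80],[0,0,0,0,0,0,80],[0,0,0,0,0,0,80]]'
python3 - <<'E'
from h import *
a=cv2.resize(r.read_camera("side")[120:210,170:290,::-1],None,fx=3.6,fy=3.6,interpolation=cv2.INTER_CUBIC)
b=cv2.resize(r.read_camera("wrist")[10:230,180:360,::-1],None,fx=2,fy=2,interpolation=cv2.INTER_CUBIC)
o=np.zeros((440,a.shape[1]+b.shape[1],3),np.uint8);o[:a.shape[0],:a.shape[1]]=a;o[:,a.shape[1]:]=b
cv2.imwrite("pics/f.png",o)
E
```

```text
time: 53.75
tool_pos: [0.6384, -0.1738, 0.2156]
eef_rot: [-0.101, 0.993, -0.006, -0.059]
contact_force: [0.0, 0.7, 0.5]
gripper_width: 0.0703
gripper_force: 0.0
```

View pics/f.png

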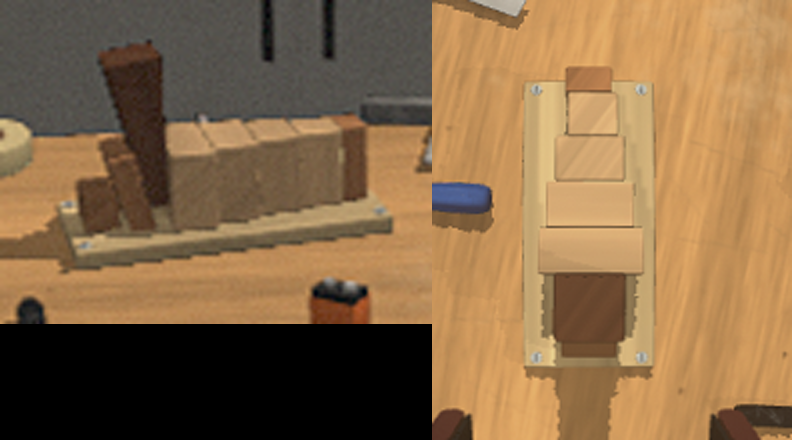

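The wedge, head at (588,308) on the right, is seated and leaning with the cheek. The row is tight, in order and centred, and the fingers are clear. Handing in.

```bash
python3 -c "
from workcell import r
print(r.job_done())"
```

```text
the job is handed in; nothing more can be done
None
```

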